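# Pack the microscope lenses into their matching nested tray

### The job

First nest the empty white insert tray in the black storage tray, turned so that its outline matches, so that it lies fully home on the floor of the black tray, and let go of it. Then gather the red-, yellow- and blue-capped lenses into it, each set down gently and standing upright in the pocket whose floor has its own colour. The green-capped lens and the black-topped eyepiece belong elsewhere: leave them, the two flasks and the brown bottle standing where they are.

Things in the scene. Friction and masses are not known exactly. Their poses are not given: they have to be found in the camera images.
- caddy: Black open tray, fixed. Trapezoid outline, narrow end -x, wide end +x; origin: centre of underside, midway along it. Floor 4 mm thick, inside 166 mm long, half width 57 mm + 0.2 x: 3 mm gap all round the insert. Walls lean out to a grey rim 30 mm high, 184 mm long, 89 to 162 mm wide. Insert fits one way: x along x, origin over origin, 4 mm up.
- insert: White tray, loose, about 0.2 kg; all in mm. Origin: centre of underside. 160 mm long (x), 76 mm wide at -x end, 140 at +x; walls 22 mm, floor 4 mm, ribs 14 mm high. Grey handle plate across it at x=+2: 10 mm thick (x), 56 long (y), top at 58. Pockets about 50x52 mm, floor centres (x,y): red (+50,+30), yellow (+50,-30), blue (-50,0).
- lens_red: Objective lens standing upright: a steel cylinder 30 mm across, 60 mm tall in all, about 0.11 kg; its topmost 14 mm is a red ring and cap (27 to 30 mm across). Origin at the centre of its underside, z up along its axis.
- lens_yellow: Objective lens standing upright: a steel cylinder 30 mm across, 60 mm tall in all, about 0.11 kg; its topmost 14 mm is a yellow ring and cap (27 to 30 mm across). Origin at the centre of its underside, z up along its axis.
- lens_blue: Objective lens standing upright: a steel cylinder 30 mm across, 60 mm tall in all, about 0.11 kg; its topmost 14 mm is a blue ring and cap (27 to 30 mm across). Origin at the centre of its underside, z up along its axis.
- lens_green: Look-alike to leave alone: the same 30 mm x 60 mm steel objective lens, but with a green ring and cap. Origin at the centre of its underside.
- eyepiece: Look-alike to leave alone: an eyepiece standing upright, a steel cylinder 30 mm across and 60 mm tall with a black top (31 mm across). Origin at the centre of its underside.
- flask_a: Bystander: small conical glass flask, 60 mm across at the foot, 80 mm tall with its black stopper. Origin at the centre of its underside.
- flask_b: Bystander: a second conical flask, the same as flask_a. Origin at the centre of its underside.
- bottle: Bystander: brown glass jar with a white cap, 48 mm across, 80 mm tall. Origin at the centre of its underside.
There are look-alikes about, which are no part of the job. What is shaped like the lens_yellow but orange is not meant.

How it is judged:
On the way, in this order (a step that is already met when the one before it is completed fails the run):
1. the insert tray lies fully home in the black tray, let go of (horizontal distance between insert and caddy below 0.008 m and z of insert in the frame of caddy between 0 and 0.0075 m and angle between the x axis of insert and the x axis of caddy, either way round below 0.09 rad and angle between insert's own z axis and vertical below 0.05 rad and contact force between the fingers and insert below 0.1 N), for 0.2 s.
2. the three lenses stand in the pockets of their colours (x of lens_red in the frame of insert between 0.036 and 0.064 m and y of lens_red in the frame of insert between 0.014 and 0.046 m and z of each of lens_red, lens_yellow, lens_blue in the frame of insert below 0.008 m and angle between each of lens_red, lens_yellow, lens_blue's own z axis and vertical below 0.1 rad and x of lens_yellow in the frame of insert between 0.036 and 0.064 m and y of lens_yellow in the frame of insert between -0.046 and -0.014 m and x of lens_blue in the frame of insert between -0.064 and -0.036 m and y of lens_blue in the frame of insert between -0.016 and 0.016 m), for 0.2 s.
At the end, for the whole second after the job is handed in: Insert on the black tray's floor: within 8 mm, 0.09 rad, underside at most 7.5 mm up, level. Each lens upright within 0.1 rad on its own pocket's floor, within 14 mm (x) and 16 mm (y) of its centre. All at rest. Look-alikes and bystanders upright, within 30 mm of their starts (all of step 2 and horizontal distance between insert and caddy below 0.008 m and z of insert in the frame of caddy between 0 and 0.0075 m and angle between the x axis of insert and the x axis of caddy, either way round below 0.09 rad and angle between insert's own z axis and vertical below 0.05 rad and linear speed of each of lens_red, lens_yellow, lens_blue, insert below 0.02 m/s and angular speed of each of lens_red, lens_yellow, lens_blue, insert below 0.2 rad/s and distance of each of lens_green, eyepiece, flask_a, flask_b, bottle from where it was at the start of the episode below 0.03 m and angle between each of lens_green, eyepiece, flask_a, flask_b, bottle's own z axis and vertical below 0.15 rad); the robot touches nothing.
It fails at once if a look-alike or a bystander is shifted by more than 30 mm or tipped (distance of any of lens_green, eyepiece, flask_a, flask_b, bottle from where it was at the start of the episode above 0.03 m or angle between any of lens_green, eyepiece, flask_a, flask_b, bottle's own z axis and vertical above 0.5 rad).
It fails at once if a lens is tipped over (more than 1 rad) (angle between any of lens_red, lens_yellow, lens_blue's own z axis and vertical above 1 rad).
It fails at once if a lens is dropped or pressed hard onto the insert tray (over 40 N) (contact force between any of lens_red, lens_yellow, lens_blue and insert above 40 N).
It also fails if it takes over 120 s, if anything falls off the work surface, if the arm or the gripper's body presses on something with over 40 N, if the wrist force passes 120 N, or if a joint passes its speed limit or range.

### The arm

A 7-joint arm with a two-finger parallel gripper is mounted at the origin on the work surface. World frame = base frame: x ahead of the robot, y to its left, z up, the work surface at z = 0. Lengths are in m, angles in rad, forces in N, time in s.
With the tool pointing down it reaches from about 0.425 to 0.875 m from the base axis. Payload 8.4 kg.
Tool frame: the origin (TCP) lies between the finger pads; the fingertips stand 19 mm ahead of it and the grasp point (between the pads) is the TCP (arm.tip_extent is the distance from the TCP to the fingertips, in m); z points along the fingers, x is the direction in which the jaws open and shut, and the axes are right-handed (so a half turn about z gives the same grasp; the last joint's range is limited). The gripper opens to 85 mm and grips with 20 to 120 N. Pads are 22 mm wide; open, the fingers measure 114 mm over their backs; the gripper's body (76 mm by 85 mm) begins 54 mm behind the grasp point. The pads swing forward as they close: fully open they stand 13 mm farther back than shut.
Start: joints at [1.026, 0.333, 0.04, 1.465, -0.013, 1.343, -0.059], TCP at [0.28, -0.586, 0.218] pointing down, gripper open.
Joint ranges: [-2.58, 2.58], [-0.38, 2.09], [-1.3, 1.39], [0.25, 2.4], [-1.5, 4.64], [0.08, 2.09], [-2.65, 2.65]. Speed limits (rad/s): [2.22, 2.22, 2.79, 2.79, 3.14, 3.14, 3.14].

### API

Orientations are given as a unit quaternion [x, y, z, w].
In Python, from station import arm gives the robot as it stands. The module is installed in compiled form; this text tells all that it offers.
- The arm moves only by the shell command python3 -m handwheel 'ROWS' [FORCE]. ROWS is JSON, one flat list of numbers, 7 for each row, row after row: the shift along the tool's x, y, z as a fraction of full scale, then the turn, a rotation vector about the tool's x, y, z as a fraction of full scale, then the opening, from -1 (shut) to 1 (fully open). In form: [dx, dy, dz, ax, ay, az, jaw, dx, dy, dz, ax, ay, az, jaw, ...]. A call has 1 to 10 rows; each row is the pose to reach, as a shift and turn from the pose commanded when the call began, along the tool's axes at that moment; what a row does not reach only later rows make up. Full scale, the value 1, is 0.2 m for a shift and 45 degrees for a turn. A row lasts 1/12 s, in which the tool goes at most 41.7 mm and 7.16 degrees, less where a joint would pass 70% of its speed; a pose out of reach is approached as far as the arm can. A call with a number of a shift or a turn outside -1 to 1 is refused whole. A call with a gripper value outside its range is refused whole. The fingers move at their own pace and stop on an object; FORCE is the grip in N (left out, the last holds). Time passes only in rows, so rows that repeat a pose let the fingers close. It gives the time, the measured TCP pose, the force and the opening at its end, in the units of the state.
- arm.sense(): the state, without advancing time (a new reading comes with each control period).
- arm.snapshot(name): name is "side" or "top"; returns the picture (384x512x3 uint8, red, green, blue); there is no depth.
- arm.camera_model(name): a dict with "camera_matrix" (3x3 intrinsics, pixels), "k1" (the pictures are not rectified: a ray, as slopes to the right and down, at radius r is drawn at 1 + k1 r^2 times it, then the intrinsics apply), "rvec" (rotation vector, rad) and "tvec" (3), from world to camera coordinates, as OpenCV has them. Camera axes: x right, y down, z forward; pixel columns grow to the right and rows downward; lengths in m; the calibration is good to about 2 mm. A picture is of the moment at which its call begins. camera_model takes no time and is no camera call.
- arm.finish_job(): hands the job in, once; it reports no verdict.
The state is a dict: "clock": time; "joint_positions": joint angles; "dq": joint speeds; "joint_torque": joint torques, N m; "position": TCP position; "tool_rot": TCP orientation; "wrist_force": force on the tool from outside, world axes, zero at the start; "ft_torque": the same for the moment, N m; "width": finger opening in m.
Only numpy, scipy, OpenCV 4.12 (cv2) and the standard library are available. Lean on these libraries where they do the work, as an engineer would, in place of code of your own. Each camera call takes 0.05 s, during which the arm holds its last target.

## Working session

There is one attempt and no reset: what is moved stays moved. The work goes in short steps, Python scripts to look and compute and a shell command to move; the robot and the scene stay as the last step left them, time stands still between calls to the robot, and variables do not carry over. Pictures are saved under pics/ and viewed, and the job is handed in when it is done.

```bash
mkdir -p pics; ls
python3 - <<'E'
from station import arm
import cv2
for n in ("top","side"):
    im=arm.snapshot(n); cv2.imwrite(f"pics/{n}0.png",im[:,:,::-1]); print(n,arm.camera_model(n))
print(arm.sense(), arm.tip_extent)
E
```

```text
pics
top {'camera_matrix': array([[437.15631841,   0.        , 261.07674432],
       [  0.        , 437.15631841, 193.3501471 ],
       [  0.        ,   0.        ,   1.        ]]), 'k1': -0.10299429539855193, 'rvec': array([ 2.1618487 , -2.15702698,  0.13037001]), 'tvec': array([-0.01092493,  0.56868143,  1.15554908])}
side {'camera_matrix': array([[429.49416273,   0.        , 260.5116233 ],
       [  0.        , 429.49416273, 192.34828416],
       [  0.        ,   0.        ,   1.        ]]), 'k1': 0.009227904683159953, 'rvec': array([ 0.68956308, -2.39872123,  1.42043535]), 'tvec': array([0.49736217, 0.18422278, 0.84664732])}
{'clock': 0.1, 'joint_positions': array([ 1.02578476,  0.33385784,  0.03987412,  1.46622645, -0.01341125,
        1.34329975, -0.05848985]), 'dq': array([-0.00109743,  0.00090911, -0.00058478, -0.00172426,  0.00064376,
       -0.00187817,  0.00064308]), 'joint_torque': array([ 3.30999981e-03, -6.60015106e+01,  1.36981633e+00, -4.06473756e+01,
        1.70498370e-02,  8.86753405e-03,  1.25042716e-04]), 'position': array([ 0.2800557 , -0.58607032,  0.21727751]), 'tool_rot': array([ 8.45925830e-01, -5.33300017e-01, -6.68392388e-04, -3.67361040e-04]), 'wrist_force': array([-0.26494356,  0.28908679,  0.47775217]), 'ft_torque': array([-0.02221091, -0.03644967,  0.06183718]), 'width': 0.08545081106348011} 0.019
```

View pics/top0.png

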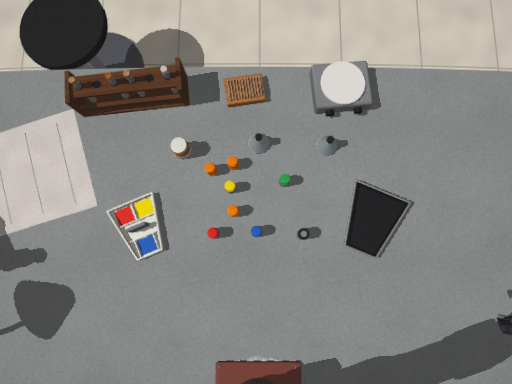

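View pics/side0.png

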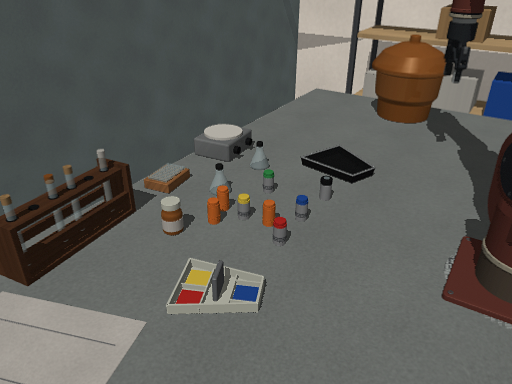

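```bash
cat > h.py <<'E'
import numpy as np, cv2
from scipy.spatial.transform import Rotation as R
from station import arm
def model(n):
    m=arm.camera_model(n); K=m['camera_matrix']; d=np.array([m['k1'],0,0,0,0.])
    return K,d,np.array(m['rvec']),np.array(m['tvec'])
def proj(n,P):
    K,d,r,t=model(n); return cv2.projectPoints(np.asarray(P,float).reshape(-1,1,3),r,t,K,d)[0].reshape(-1,2)
def onplane(n,uv,z):
    K,d,r,t=model(n); u=cv2.undistortPoints(np.asarray(uv,float).reshape(-1,1,2),K,d).reshape(-1,2)
    Rm=cv2.Rodrigues(r)[0]; c=-Rm.T@t; D=np.c_[u,np.ones(len(u))]@Rm
    return c+D*((z-c[2])/D[:,2])[:,None]
def crop(src,x0,y0,x1,y1,s,out):
    im=cv2.imread(src) if isinstance(src,str) else src[:,:,::-1]
    cv2.imwrite(out,cv2.resize(im[y0:y1,x0:x1],None,fx=s,fy=s,interpolation=cv2.INTER_CUBIC))
E
python3 - <<'E'
from h import *
crop("pics/top0.png",95,130,335,270,3.3,"pics/c1.png")
crop("pics/top0.png",95,180,175,270,6,"pics/c2.png")
crop("pics/top0.png",335,170,425,270,6,"pics/c3.png")
crop("pics/side0.png",150,140,390,320,3.3,"pics/c4.png")
im=cv2.imread("pics/top0.png"); hsv=cv2.cvtColor(im,cv2.COLOR_BGR2HSV)
for nm,lo,hi in [("red",(0,170,80),(4,255,255)),("red2",(174,170,80),(180,255,255)),("orange",(6,170,80),(17,255,255)),("yellow",(22,150,80),(34,255,255)),("blue",(100,150,60),(130,255,255)),("green",(50,120,40),(90,255,255))]:
    n,l,st,c=cv2.connectedComponentsWithStats(cv2.inRange(hsv,lo,hi))
    for i in range(1,n):
        if st[i,4]>15 and c[i][1]>130: print(nm,st[i,4],c[i].round(1),onplane("top",c[i],.06)[0].round(4))
E
```

```text
red 221 [124.3 215.4] [0.5053 0.3558 0.06  ]
red 83 [212.4 232.6] [0.4611 0.1187 0.06  ]
orange 22 [181.3 153.9] [0.6726 0.2062 0.06  ]
orange 116 [232.7 162.5] [0.649  0.0669 0.06  ]
orange 116 [210.6 168.8] [0.6318 0.1261 0.06  ]
orange 97 [232.9 210.7] [0.5191 0.065  0.06  ]
yellow 95 [229.7 185.7] [0.5859 0.0741 0.06  ]
yellow 243 [143.8 207.3] [0.5274 0.3038 0.06  ]
blue 85 [256.  230.7] [0.4662 0.0036 0.06  ]
blue 226 [146.8 244.7] [0.4281 0.2925 0.06  ]
green 89 [284.6 178.9] [ 0.6047 -0.0723  0.06  ]
```

View pics/c1.png

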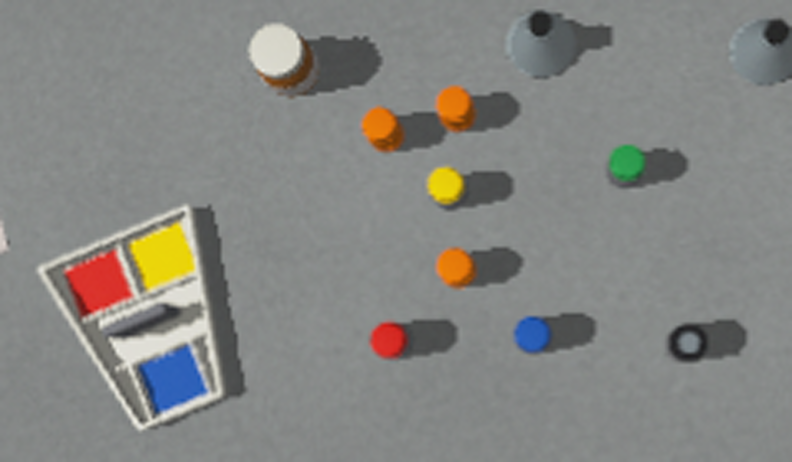

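View pics/c2.png

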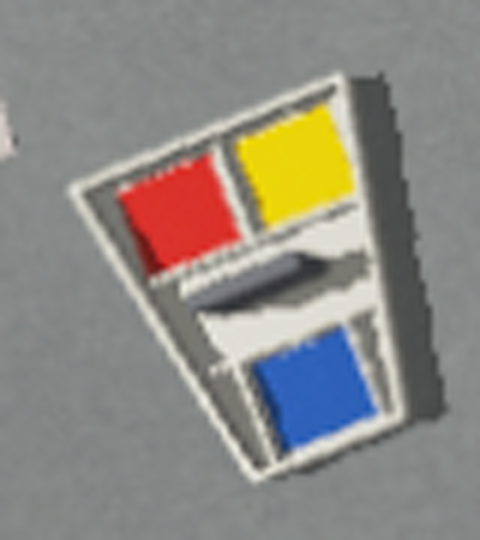

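View pics/c3.png

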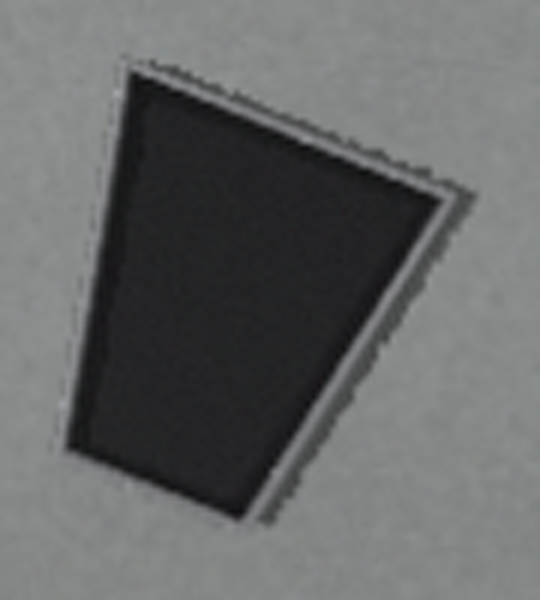

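View pics/c4.png

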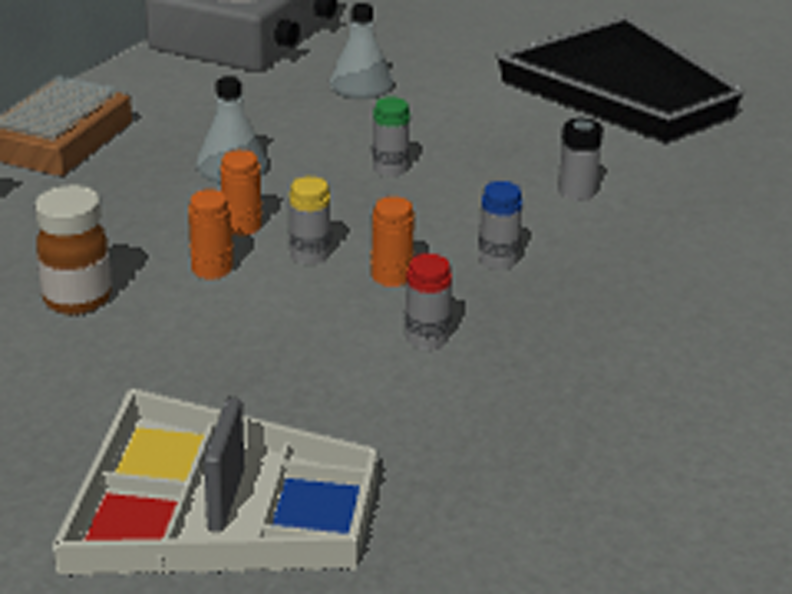

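Run:
```python
from h import *
crop("pics/side0.png",160,250,275,325,6.8,"pics/c5.png")
crop("pics/side0.png",290,135,385,190,8,"pics/c6.png")
```

```text
(no output)
```

View pics/c5.png

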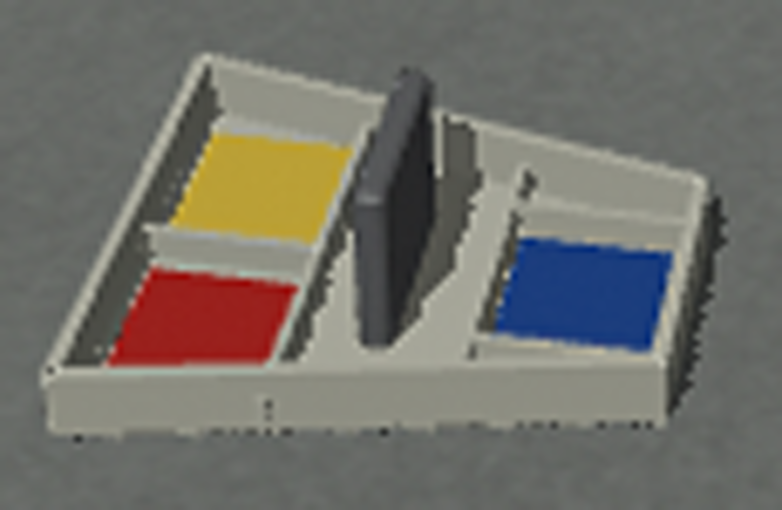

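View pics/c6.png

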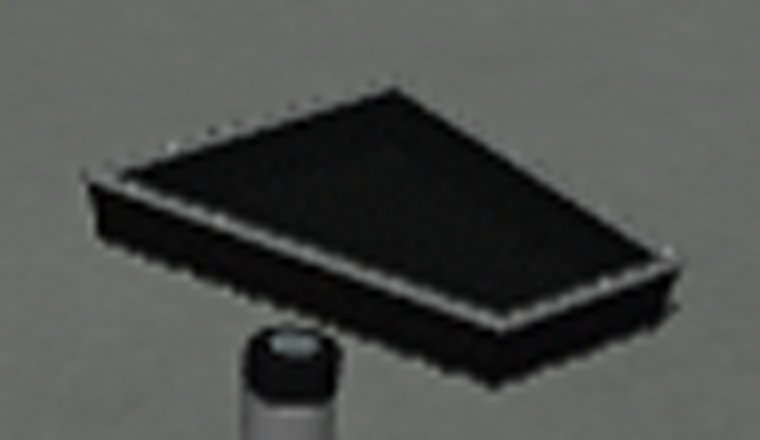

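```bash
cat > fit.py <<'E'
from h import *
from scipy.optimize import least_squares
INS=np.array([[80,70,22],[80,-70,22],[-80,38,22],[-80,-38,22.]])/1e3
CAD=np.array([[92,81,30],[92,-81,30],[-92,44.5,30],[-92,-44.5,30.]])/1e3
def world(L,p,z=0):
    c,s=np.cos(p[2]),np.sin(p[2]); return np.c_[L[:,0]*c-L[:,1]*s+p[0],L[:,0]*s+L[:,1]*c+p[1],L[:,2]+z]
def fit(L,obs,z=0,x0=(.5,0,0)):
    def f(p):
        return np.concatenate([(proj(n,world(L,p,z))-uv).ravel() for n,uv in obs.items()])
    r=least_squares(f,x0,x_scale=(.1,.1,1)); return r.x,r.fun
E
python3 - <<'E'
from fit import *
t=np.array([[72,186],[343,73],[255,482],[407,415]])/6+[95,180]-.0
s=np.array([[42,372],[205,52],[667,358],[710,180]])/6.8+[160,250]
ct=np.array([[128,63],[457,190],[64,450],[250,523]])/6+[335,170]
cs=np.array([[85,178],[395,88],[500,332],[680,265]])/8+[290,135]
for L,a,b in((INS,t,s),(CAD,ct,cs)):
    for o in({'top':a},{'side':b},{'top':a,'side':b}):
        p,f=fit(L,o); print(list(o),p.round(4),f.round(1))
# pocket cross-check
im=cv2.imread("pics/top0.png")
for k,uv in dict(red=(124.3,215.4),yel=(143.8,207.3),blue=(146.8,244.7)).items(): print(k,onplane('top',uv,.004)[0].round(4))
# lens side view caps
im=cv2.imread("pics/side0.png"); hsv=cv2.cvtColor(im,cv2.COLOR_BGR2HSV)
for nm,lo,hi,P in [("red",(0,170,60),(4,255,255),(.461,.119)),("yellow",(22,120,60),(34,255,255),(.586,.074)),("blue",(100,150,40),(130,255,255),(.466,.0036)),("green",(50,120,40),(90,255,255),(.6047,-.0723))]:
    n,l,st,c=cv2.connectedComponentsWithStats(cv2.inRange(hsv,lo,hi))
    for i in range(1,n):
        if st[i,4]>50: print(nm,st[i,4],c[i].round(1),'pred cap mid',proj('side',(*P,.052)).round(1))
E
```

```text
['top'] [0.4736 0.3236 0.4037] [-0.7  0.1  0.4 -0.7  0.   0.1  0.2  0.5]
['side'] [0.4745 0.325  0.3924] [-0.2  0.3 -0.2 -0.7  0.1  0.7  0.3 -0.6]
['top', 'side'] [0.4743 0.3245 0.3972] [-0.9 -0.4  0.4 -0.8 -0.5 -0.2 -0.3  0.4  0.2  0.3 -0.2 -0.7  0.5  0.4
  0.5 -0.9]
['top'] [ 0.4944 -0.3146 -0.3818] [ 0.6 -1.6  0.  -0.9  0.   1.2 -0.6  1.2]
['side'] [ 0.489  -0.3016 -0.4103] [-0.2 -0.4 -0.1 -0.6  0.3  0.1 -0.1  0.7]
['top', 'side'] [ 0.4935 -0.313  -0.3908] [ 0.3 -1.4 -0.4 -0.3 -0.8  1.3 -1.5  1.6  0.1 -1.7 -0.8 -2.   1.  -1.9
 -0.1 -1.3]
red [0.5092 0.3737 0.004 ]
yel [0.5323 0.3188 0.004 ]
blue [0.4281 0.3072 0.004 ]
red 128 [279.5 222.3] pred cap mid [[280.2 222.5]]
red 277 [189.2 296.4] pred cap mid [[280.2 222.5]]
yellow 107 [243.3 198.4] pred cap mid [[244.1 198.7]]
yellow 300 [198.2 277.1] pred cap mid [[244.1 198.7]]
blue 1019 [500.1  96.9] pred cap mid [[302.  199.9]]
blue 102 [301.7 199.6] pred cap mid [[302.  199.9]]
blue 319 [245.5 292.6] pred cap mid [[302.  199.9]]
green 76 [268.2 173.6] pred cap mid [[268.6 174. ]]
```

Run:
```python
from fit import *
def ov(n,src,x0,y0,x1,y1,s,out,p):
    im=cv2.imread(src)[y0:y1,x0:x1]; im=cv2.resize(im,None,fx=s,fy=s,interpolation=cv2.INTER_NEAREST)
    im=np.clip(im.astype(int)*2,0,255).astype(np.uint8)
    for L,col in((CAD,(0,255,0)),(np.array([[83,73.6,4],[83,-73.6,4],[-83,40.4,4],[-83,-40.4,4]])/1e3,(0,0,255))):
        q=((proj(n,world(L,p))-[x0,y0]+.5)*s).astype(int)[[0,1,3,2]]
        cv2.polylines(im,[q],True,col,1)
    cv2.imwrite(out,im)
ov('top',"pics/top0.png",335,170,425,270,6,"pics/o1.png",(.4944,-.3146,-.3818))
ov('side',"pics/side0.png",290,135,385,190,8,"pics/o2.png",(.4944,-.3146,-.3818))
```

```text
(no output)
```

View pics/o1.png

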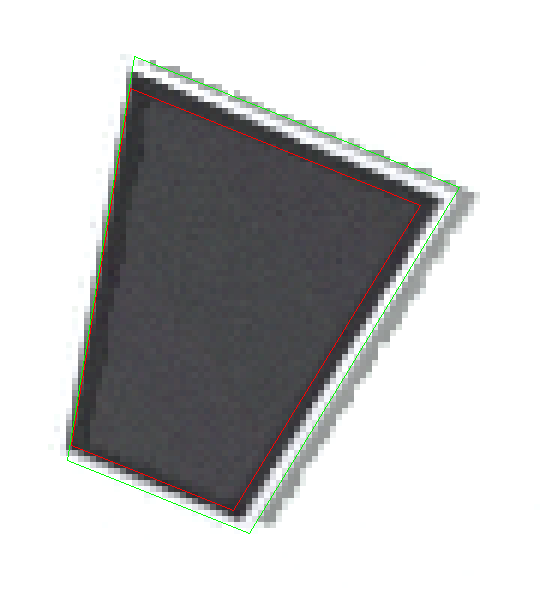

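View pics/o2.png

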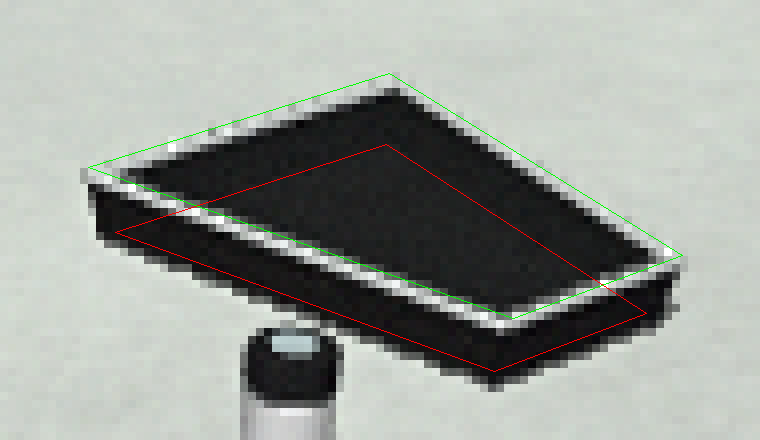

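Run:
```python
from fit import *
def en(src,x0,y0,x1,y1,s,out,a,b):
    im=cv2.imread(src)[y0:y1,x0:x1].astype(float); im=np.clip((im-a)/(b-a)*255,0,255).astype(np.uint8)
    im=cv2.resize(im,None,fx=s,fy=s,interpolation=cv2.INTER_NEAREST)
    for i in range(0,x1-x0,10): cv2.putText(im,str(x0+i),(i*s,8),0,.3,(0,0,255),1); cv2.line(im,(i*s,0),(i*s,im.shape[0]),(0,0,120),1)
    for i in range(0,y1-y0,10): cv2.putText(im,str(y0+i),(0,i*s+8),0,.3,(0,0,255),1); cv2.line(im,(0,i*s),(im.shape[1],i*s),(0,0,120),1)
    cv2.imwrite(out,im)
en("pics/top0.png",340,175,420,262,6,"pics/e1.png",80,150)
en("pics/top0.png",340,175,420,262,6,"pics/e3.png",20,60)
en("pics/side0.png",295,140,380,190,9,"pics/e2.png",60,170)
```

```text
(no output)
```

View pics/e1.png

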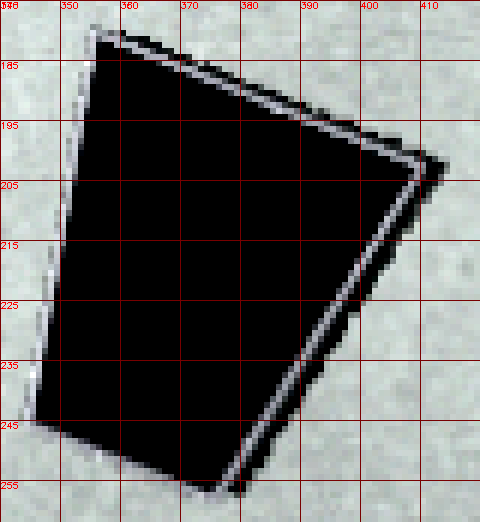

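View pics/e2.png

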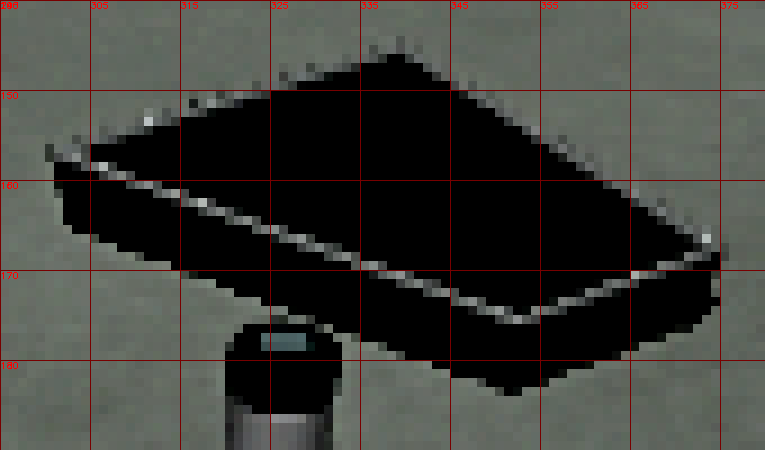

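View pics/e3.png

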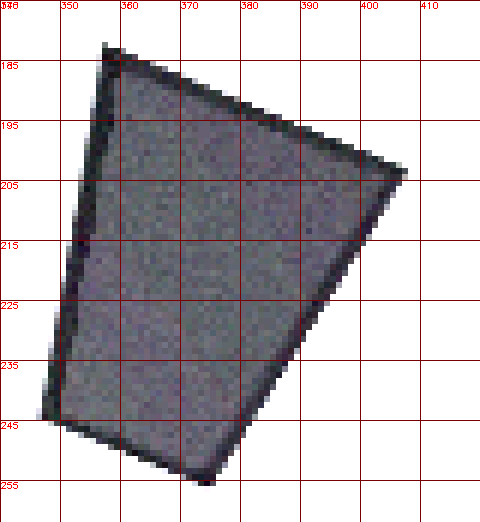

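Run:
```python
from fit import *
FL=np.array([[83,73.6,4],[83,-73.6,4],[-83,40.4,4],[-83,-40.4,4]])/1e3
tr=np.array([[93,24],[428,152],[26,426],[228,496]])/6+[340,175]-.5
tf=np.array([[115,60],[390,176],[60,420],[212,472]])/6+[340,175]-.5
sr=np.array([[45,145],[400,38],[520,325],[722,248]])/9+[295,140]-.5
import fit as F
for L,o in((CAD,{'top':tr}),(FL,{'top':tf}),(CAD,{'side':sr})):
    p,f=fit(L,o); print(p.round(4),f.round(1))
def f(p):
    return np.concatenate([(proj('top',world(CAD,p))-tr).ravel(),(proj('top',world(FL,p))-tf).ravel(),(proj('side',world(CAD,p))-sr).ravel()])
r=least_squares(f,(.5,-.3,-.4)); print(r.x.round(4),r.fun.round(1)); p=r.x
def ov(n,src,x0,y0,x1,y1,s,out,p,a,b):
    im=cv2.imread(src)[y0:y1,x0:x1].astype(float); im=np.clip((im-a)/(b-a)*255,0,255).astype(np.uint8); im=cv2.resize(im,None,fx=s,fy=s,interpolation=cv2.INTER_NEAREST)
    for L,col in((CAD,(0,255,0)),(FL,(0,0,255))):
        q=((proj(n,world(L,p))-[x0,y0]+.5)*s).astype(int)[[0,1,3,2]]
        cv2.polylines(im,[q],True,col,1)
    return im
a=ov('top',"pics/top0.png",340,175,420,262,5,"",p,80,150)
b=ov('top',"pics/top0.png",340,175,420,262,5,"",p,20,60)
cv2.imwrite("pics/o3.png",np.hstack([a,b][:2])[:, :800])
cv2.imwrite("pics/o4.png",ov('side',"pics/side0.png",295,140,380,190,9,"",p,60,170))
```

```text
[ 0.4966 -0.3128 -0.3664] [ 0.6 -0.2 -0.7 -0.5  1.6  0.3 -1.5  0.4]
[ 0.4945 -0.3195 -0.3727] [-1.1 -0.2  1.6 -0.5 -1.1 -0.6  0.6  1.3]
[ 0.4939 -0.3096 -0.4061] [ 0.7  0.  -0.3  0.6  0.1 -0.6 -0.5  0.3]
[ 0.4957 -0.3156 -0.377 ] [ 2.   0.   0.6  0.3  2.3  0.4 -0.9  0.7 -2.3 -0.7  0.3 -0.8 -2.6 -1.1
 -0.9  0.9  0.9 -0.3 -1.1 -0.2  1.3 -1.6 -0.1 -0.9]
```

View pics/o3.png

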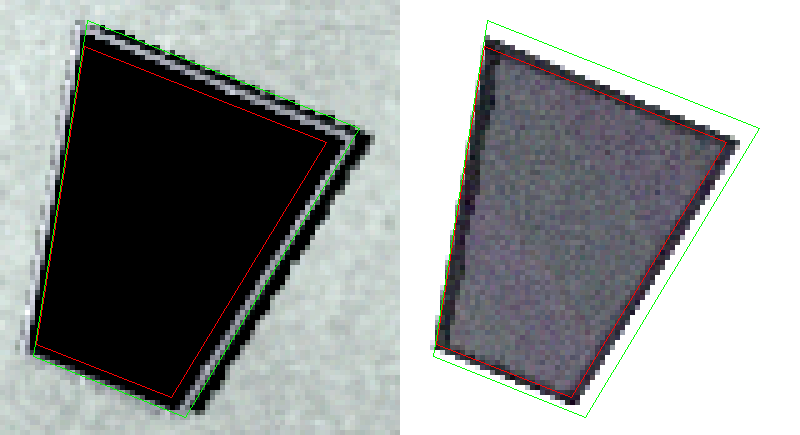

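View pics/o4.png

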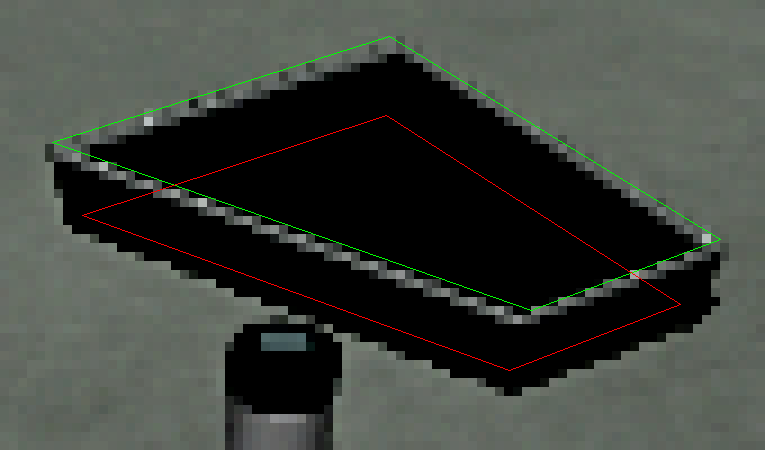

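```bash
cat > cad.py <<'E'
from fit import *
def contour(n,src,x0,y0,x1,y1,seed,th,s=8):
    g=cv2.cvtColor(cv2.imread(src),cv2.COLOR_BGR2GRAY)[y0:y1,x0:x1]
    g=cv2.resize(g,None,fx=s,fy=s,interpolation=cv2.INTER_LINEAR)
    n_,l=cv2.connectedComponents((g<th).astype(np.uint8)); k=l[int((seed[1]-y0)*s),int((seed[0]-x0)*s)]
    c=cv2.findContours((l==k).astype(np.uint8),cv2.RETR_EXTERNAL,cv2.CHAIN_APPROX_NONE)[0]
    c=max(c,key=len).reshape(-1,2)[::4]
    return (c+.5)/s-.5+[x0,y0]
def inner(w):
    # rim outer shape inset by w
    a=.092-w; off=.0628-w   # half width 62.75+0.198x
    return np.array([[a,off+.198*a,.03],[a,-off-.198*a,.03],[-a,off-.198*a,.03],[-a,-off+.198*a,.03]])
def fitc(obs,x0=(.495,-.313,-.385,.004)):
    def f(p):
        out=[]
        for n,c in obs.items():
            q=proj(n,world(inner(p[3]),p))[[0,1,3,2]].astype(np.float32)
            out+=[cv2.pointPolygonTest(q,(float(a),float(b)),True) for a,b in c]
        return np.array(out)
    r=least_squares(f,x0,x_scale=(.01,.01,.05,.003),loss='soft_l1',f_scale=.4,diff_step=1e-4); return r.x,r.fun
E
python3 - <<'E'
from cad import *
for th in(50,65,80):
    ct=contour('top',"pics/top0.png",335,170,425,270,(378,220),th); cs=contour('side',"pics/side0.png",290,135,385,190,(340,160),th)
    print(th,len(ct),len(cs),cs.min(0),cs.max(0))
    for o in({'top':ct},{'side':cs},{'top':ct,'side':cs}):
        p,f=fitc(o); print(list(o),p.round(4),np.sqrt((f**2).mean()).round(2))
E
```

```text
50 393 267 [305.1875 145.8125] [370.9375 173.6875]
['top'] [ 0.4922 -0.3105 -0.3905  0.0048] 0.59
['side'] [ 0.4912 -0.3087 -0.3934  0.0068] 0.25
['top', 'side'] [ 0.4924 -0.3103 -0.3909  0.0051] 0.52
65 391 272 [304.6875 145.5625] [371.6875 174.0625]
['top'] [ 0.4921 -0.3104 -0.3906  0.004 ] 0.63
['side'] [ 0.4914 -0.3085 -0.3945  0.0054] 0.26
['top', 'side'] [ 0.4923 -0.3101 -0.3909  0.0042] 0.53
80 394 281 [304.3125 145.3125] [372.3125 174.3125]
['top'] [ 0.4921 -0.3103 -0.3903  0.0033] 0.64
['side'] [ 0.4914 -0.3084 -0.3939  0.0041] 0.27
['top', 'side'] [ 0.4921 -0.31   -0.3909  0.0035] 0.54
```

```bash
cat > go.py <<'E'
import sys
from h import *
def go(x,y,z,yaw,verbose=True):
    "prints row numbers from the present pose to tool at x,y,z, tool x at yaw(deg, mod 180), pointing down"
    s=arm.sense(); Rc=R.from_quat(s['tool_rot']); M=Rc.as_matrix()
    cur=np.degrees(np.arctan2(M[1,0],M[0,0])); yaw=cur+((yaw-cur+90)%180-90)
    Rt=R.from_euler('z',yaw,degrees=True)*R.from_euler('x',180,degrees=True)
    d=M.T@(np.array([x,y,z])-s['position'])/.2; a=(Rc.inv()*Rt).as_rotvec()/(np.pi/4)
    print('t',round(s['clock'],2),'at',s['position'].round(4),'yaw',round(cur,2),'w',round(s['width'],4),'F',s['wrist_force'].round(1),'q1,7',s['joint_positions'][[0,6]].round(2)); print('->',d.round(3),a.round(3))
if __name__=='__main__':
    a=list(map(float,sys.argv[1:]))
    for i in range(0,len(a),4): go(*a[i:i+4])
E
python3 go.py .45 -.40 .25 -41.6  .58 -.15 .25 -15 .58 .1 .25 10 .476 .3245 .25 22.7
```

```text
t 0.1 at [ 0.2801 -0.5861  0.2173] yaw -64.46 w 0.0855 F [-0.3  0.3  0.5] q1,7 [ 1.03 -0.06]
-> [-0.473 -1.168 -0.163] [-0.     0.002 -0.508]
t 0.1 at [ 0.2801 -0.5861  0.2173] yaw -64.46 w 0.0855 F [-0.3  0.3  0.5] q1,7 [ 1.03 -0.06]
-> [-1.321 -2.293 -0.162] [-1.000e-03  2.000e-03 -1.099e+00]
t 0.1 at [ 0.2801 -0.5861  0.2173] yaw -64.46 w 0.0855 F [-0.3  0.3  0.5] q1,7 [ 1.03 -0.06]
-> [-2.449 -2.832 -0.16 ] [-1.000e-03  2.000e-03 -1.655e+00]
t 0.1 at [ 0.2801 -0.5861  0.2173] yaw -64.46 w 0.0855 F [-0.3  0.3  0.5] q1,7 [ 1.03 -0.06]
-> [-3.686 -2.847 -0.158] [-1.000e-03  2.000e-03 -1.937e+00]
```

Candidates, with top-camera pixels:
- **Red:** cap at (213,233). The red pocket floor at (124,215) is not a lens.
- **Yellow:** cap at (230,186) on a steel body. The all-orange look-alikes are at (211,169), (233,162) and (233,211).
- **Blue:** cap at (256,231).
- **Leave alone:** green (285,179), eyepiece (304,234), flasks (259,142) and (327,145), and the bottle (180,148).
- **Trays:** the insert is at about (137,227) and the caddy at about (378,220).

The close crops c1 and c4 confirm the yellow lens has a steel body, while the orange ones are orange all over.

```bash
python3 -m handwheel '[-0.4,-1,-0.16,0,0,-0.5,1,-0.4,-1,-0.16,0,0,-0.5,1,-0.4,-1,-0.16,0,0,-0.5,1,-0.4,-1,-0.16,0,0,-0.5,1,-0.4,-1,-0.16,0,0,-0.5,1,-0.4,-1,-0.16,0,0,-0.5,1,-0.4,-1,-0.16,0,0,-0.5,1,-0.4,-1,-0.16,0,0,-0.5,1]' 40; python3 go.py .58 -.25 .25 -22 .6 -.08 .25 -8
```

```text
clock: 0.77
position: [0.4265, -0.4275, 0.2499]
tool_rot: [0.934, -0.357, -0.0, 0.0]
wrist_force: [-0.6, -0.7, -0.9]
width: 0.0858
t 0.77 at [ 0.4265 -0.4275  0.2499] yaw -41.87 w 0.0858 F [-0.6 -0.7 -0.9] q1,7 [ 0.82 -0.04]
-> [-2.100e-02 -1.173e+00 -1.000e-03] [ 0.     0.001 -0.441]
t 0.77 at [ 0.4265 -0.4275  0.2499] yaw -41.87 w 0.0858 F [-0.6 -0.7 -0.9] q1,7 [ 0.82 -0.04]
-> [-5.140e-01 -1.873e+00 -1.000e-03] [ 0.     0.001 -0.753]
```

```bash
python3 -m handwheel '[0,-1,0,0,0,-0.5,1,0,-1,0,0,0,-0.5,1,0,-1,0,0,0,-0.5,1,0,-1,0,0,0,-0.5,1,0,-1,0,0,0,-0.5,1,0,-1,0,0,0,-0.5,1,0,-1,0,0,0,-0.5,1]'; python3 go.py .6 -.08 .25 -5
```

```text
clock: 1.35
position: [0.5603, -0.2787, 0.2493]
tool_rot: [0.986, -0.168, -0.001, -0.0]
wrist_force: [-0.8, -0.4, 0.3]
width: 0.0855
t 1.35 at [ 0.5603 -0.2787  0.2493] yaw -19.35 w 0.0855 F [-0.8 -0.4  0.3] q1,7 [ 0.61 -0.01]
-> [-0.142 -1.003 -0.003] [-0.001  0.002 -0.319]
```

```bash
python3 -m handwheel '[-0.15,-1,0,0,0,-0.4,1,-0.15,-1,0,0,0,-0.4,1,-0.15,-1,0,0,0,-0.4,1,-0.15,-1,0,0,0,-0.4,1,-0.15,-1,0,0,0,-0.4,1,-0.15,-1,0,0,0,-0.4,1,-0.15,-1,0,0,0,-0.4,1]'; python3 go.py .57 .12 .25 10
```

```text
clock: 1.93
position: [0.598, -0.081, 0.2499]
tool_rot: [1.0, -0.012, -0.0, 0.0]
wrist_force: [0.0, -0.8, -0.3]
width: 0.0853
t 1.93 at [ 0.598  -0.081   0.2499] yaw -1.41 w 0.0853 F [ 0.  -0.8 -0.3] q1,7 [ 0.41 -0.05]
-> [-1.650e-01 -1.001e+00 -1.000e-03] [ 0.     0.001 -0.254]
```

```bash
python3 -m handwheel '[-0.16,-1,0,0,0,-0.4,1,-0.16,-1,0,0,0,-0.4,1,-0.16,-1,0,0,0,-0.4,1,-0.16,-1,0,0,0,-0.4,1,-0.16,-1,0,0,0,-0.4,1,-0.16,-1,0,0,0,-0.4,1,-0.16,-1,0,0,0,-0.4,1]'; python3 go.py .476 .3245 .25 22.7
```

```text
clock: 2.52
position: [0.5714, 0.119, 0.2499]
tool_rot: [0.99, 0.144, -0.0, 0.0]
wrist_force: [-0.4, -2.0, 0.4]
width: 0.0855
t 2.52 at [0.5714 0.119  0.2499] yaw 16.54 w 0.0855 F [-0.4 -2.   0.4] q1,7 [ 0.21 -0.1 ]
-> [-1.650e-01 -1.121e+00 -1.000e-03] [ 0.001  0.001 -0.137]
```

```bash
python3 -m handwheel '[-0.165,-1,0.3,0,0,-0.137,1,-0.165,-1,0.3,0,0,-0.137,1,-0.165,-1,0.3,0,0,-0.137,1,-0.165,-1,0.3,0,0,-0.137,1,-0.165,-1,0.3,0,0,-0.137,1,-0.165,-1,0.3,0,0,-0.137,1,-0.165,-1,0.3,0,0,-0.137,1,-0.165,-1,0.3,0,0,-0.137,1]'; python3 go.py .476 .3245 .1 22.7 .476 .3245 .043 22.7
```

```text
clock: 3.18
position: [0.4848, 0.2992, 0.1898]
tool_rot: [0.981, 0.195, -0.0, 0.001]
wrist_force: [0.6, -0.7, 0.1]
width: 0.0852
t 3.18 at [0.4848 0.2992 0.1898] yaw 22.49 w 0.0852 F [ 0.6 -0.7  0.1] q1,7 [-0.03 -0.38]
-> [ 0.008 -0.134  0.449] [ 0.002  0.001 -0.005]
t 3.18 at [0.4848 0.2992 0.1898] yaw 22.49 w 0.0852 F [ 0.6 -0.7  0.1] q1,7 [-0.03 -0.38]
-> [ 0.008 -0.135  0.734] [ 0.002  0.001 -0.005]
```

```bash
python3 -m handwheel '[0.008,-0.134,0.4,0.002,0,-0.005,1,0.008,-0.134,0.4,0.002,0,-0.005,1,0.008,-0.134,0.4,0.002,0,-0.005,1,0.008,-0.134,0.4,0.002,0,-0.005,1]'; python3 go.py .476 .3245 .044 22.7
python3 - <<'E'
from h import *
im=arm.snapshot("top"); crop(im,95,150,195,275,6,"pics/a1.png")
im=arm.snapshot("side"); crop(im,140,180,290,330,5,"pics/a2.png")
E
```

```text
clock: 3.52
position: [0.4746, 0.3246, 0.1087]
tool_rot: [0.98, 0.197, -0.002, 0.0]
wrist_force: [0.2, -0.8, 0.9]
width: 0.0856
t 3.52 at [0.4746 0.3246 0.1087] yaw 22.77 w 0.0856 F [ 0.2 -0.8  0.9] q1,7 [-0.09 -0.47]
-> [0.007 0.003 0.323] [-0.     0.005  0.001]
```

View pics/a2.png

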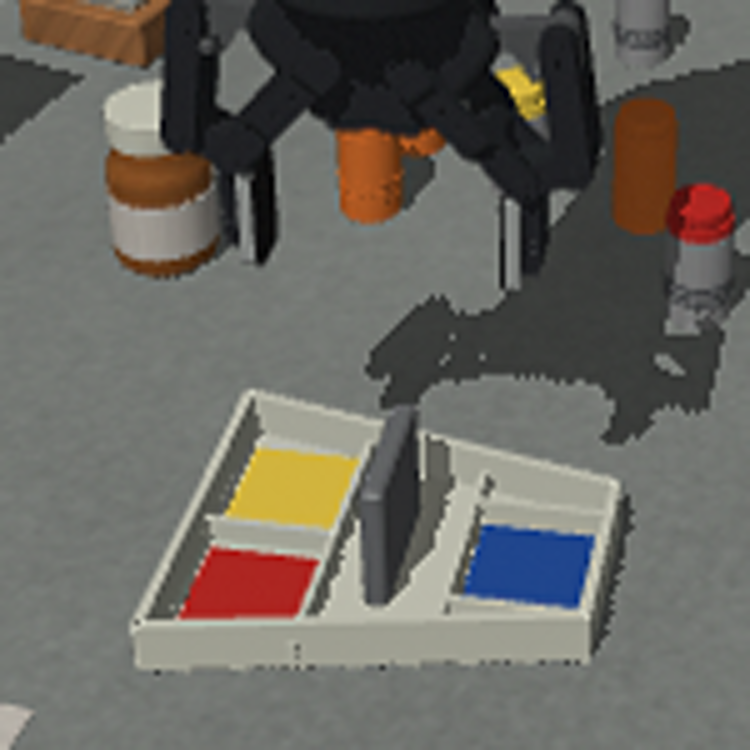

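The side view shows the jaws straddling the grey plate (crop centre (390,500)), and nothing else is near them.

```bash
python3 -m handwheel '[0.007,0.003,0.2,0,0.005,0,1,0.007,0.003,0.32,0,0.005,0,1,0.007,0.003,0.32,0,0.005,0,1,0.007,0.003,0.32,0,0.005,0,1,0.007,0.003,0.32,0,0.005,0,-1,0.007,0.003,0.32,0,0.005,0,-1,0.007,0.003,0.32,0,0.005,0,-1,0.007,0.003,0.32,0,0.005,0,-1,0.007,0.003,0.32,0,0.005,0,-1,0.007,0.003,0.32,0,0.005,0,-1]' 50; python3 -m handwheel '[0,0,0,0,0,0,-1,0,0,0,0,0,0,-1,0,0,0,0,0,0,-1,0,0,0,0,0,0,-1]'; python3 go.py .476 .3245 .044 22.7
```

```text
clock: 4.45
position: [0.4756, 0.3279, 0.0465]
tool_rot: [0.98, 0.199, 0.002, -0.001]
wrist_force: [0.0, 0.2, -0.3]
width: 0.0125
clock: 4.78
position: [0.4754, 0.3278, 0.0461]
tool_rot: [0.98, 0.199, 0.002, -0.001]
wrist_force: [0.3, -0.2, 0.5]
width: -0.0001
t 4.78 at [0.4754 0.3278 0.0461] yaw 22.93 w -0.0001 F [ 0.3 -0.2  0.5] q1,7 [-0.12 -0.52]
-> [-0.003  0.016  0.01 ] [-0.002 -0.005  0.005]
```

Run:
```python
from h import *
im=arm.snapshot("top"); crop(im,95,150,195,275,4.7,"pics/b1.png")
im=arm.snapshot("side"); crop(im,140,200,290,325,5,"pics/b2.png")
```

```text
(no output)
```

View pics/b2.png

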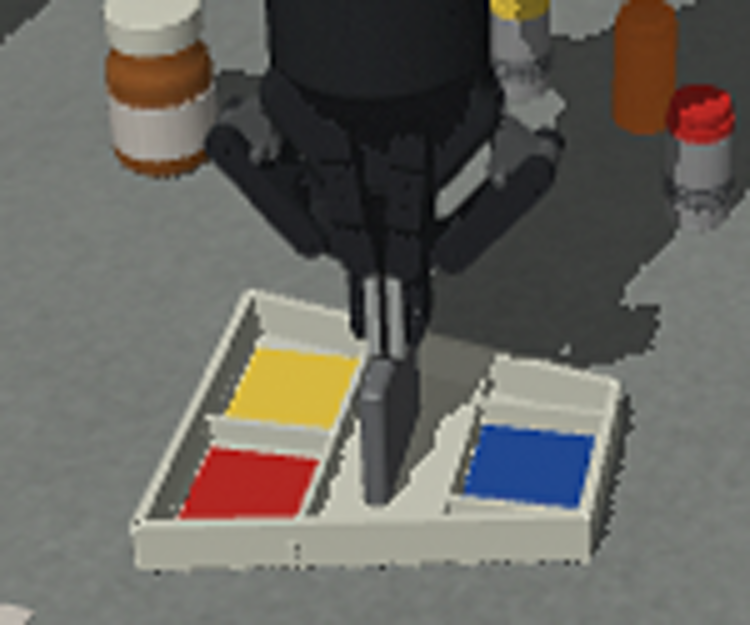

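View pics/b1.png

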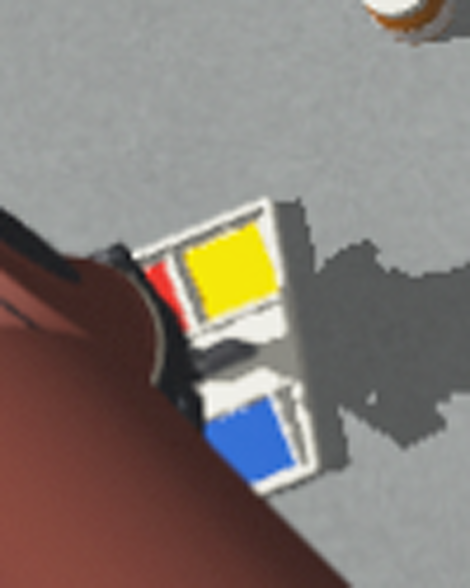

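Run:
```python
from fit import *
p=arm.sense()['position']
def c(uv): return ((uv-[140,200])*5).round(0)
print('tcp',c(proj('side',p)),'tip',c(proj('side',p-[0,0,.019])),'tcp z.1',c(proj('side',p+[0,0,.054])))
q=(.4743,.3245,.397)
pl=world(np.array([[2,28,58],[2,-28,58],[2,28,4],[2,-28,4]])/1e3,q)
print('plate',c(proj('side',pl)), 'top view',((proj('top',pl)-[95,150])*4.7).round(), 'tcp',((proj('top',p)-[95,150])*4.7).round())
```

```text
tcp [[390. 373.]] tip [[392. 413.]] tcp z.1 [[384. 255.]]
plate [[372. 393.]
 [409. 297.]
 [378. 507.]
 [413. 407.]] top view [[145. 378.]
 [235. 341.]
 [172. 381.]
 [259. 345.]] tcp [[192. 362.]]
```

Run:
```python
from h import *
im=arm.snapshot("side"); crop(im,195,235,245,305,8.5,"pics/b3.png")
print(arm.sense()['width'])
```

```text
5.3424299238499114e-05
```

View pics/b3.png

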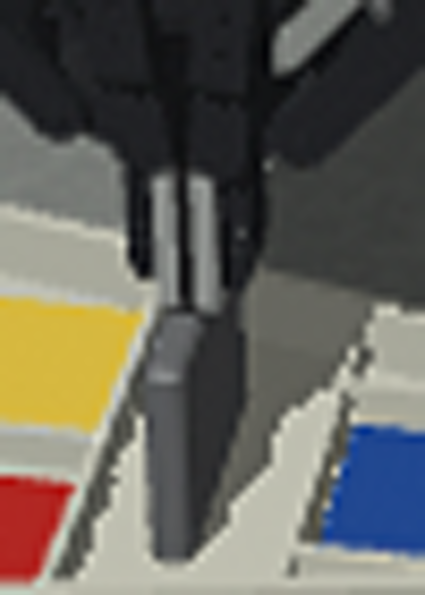

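Run:
```python
from fit import *
d=np.array([np.cos(.397),np.sin(.397),0])
for dz in(-.006,0,.02,.04):
  for s in(.047,-.047):
    print(dz,s,((proj('side',np.array([.4746,.3246,.1027+dz])+s*d)-[140,180])*5).round(), end=' ')
  print()
p=arm.sense()['position']
for z in(.03,.055,.1,.15): print(z,((proj('top',[p[0],p[1],z])-[95,150])*4.7).round(),((proj('side',[p[0],p[1],z])-[195,235])*8.5).round())
import cv2
im=arm.snapshot("top"); crop(im,0,100,250,384,2,"pics/b4.png")
print(arm.sense()['joint_positions'])
```

```text
-0.006 0.047 [[265. 346.]] -0.006 -0.047 [[520. 373.]] 
0 0.047 [[264. 332.]] 0 -0.047 [[520. 359.]] 
0.02 0.047 [[261. 287.]] 0.02 -0.047 [[519. 313.]] 
0.04 0.047 [[257. 240.]] 0.04 -0.047 [[519. 266.]] 
0.03 [[199. 363.]] [[198. 394.]]
0.055 [[187. 361.]] [[194. 305.]]
0.1 [[164. 357.]] [[186. 137.]]
0.15 [[136. 353.]] [[176. -61.]]
[-0.12107317  0.42237033 -0.6771247   1.80704193  0.30691398  1.01499183
 -0.51809065]
```

View pics/b4.png

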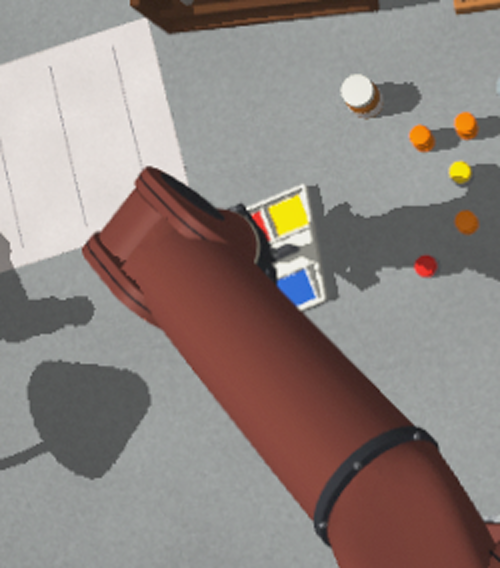

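View pics/a1.png

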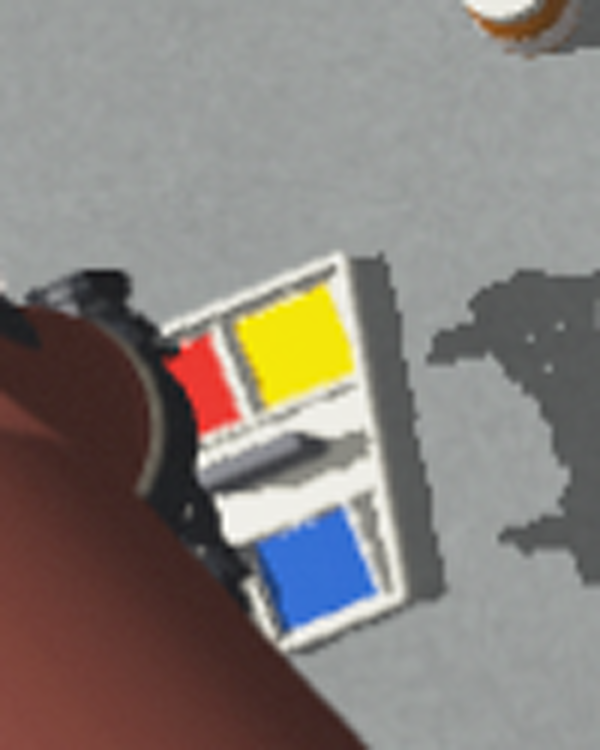

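Run:
```python
from h import *
p=np.array([.28,-.586,.2175]); d=np.array([np.cos(np.radians(-64.5)),np.sin(np.radians(-64.5)),0])
for dz in(-.006,.02): 
  for s in(.047,-.047): print(dz,s,proj('side',p+[0,0,dz]+s*d).round(1))
crop("pics/side0.png",430,0,512,100,7,"pics/b5.png")
```

```text
-0.006 0.047 [[443.6  85.6]]
-0.006 -0.047 [[452.  94.]]
0.02 0.047 [[445.4  77.3]]
0.02 -0.047 [[454.   85.2]]
```

View pics/b5.png

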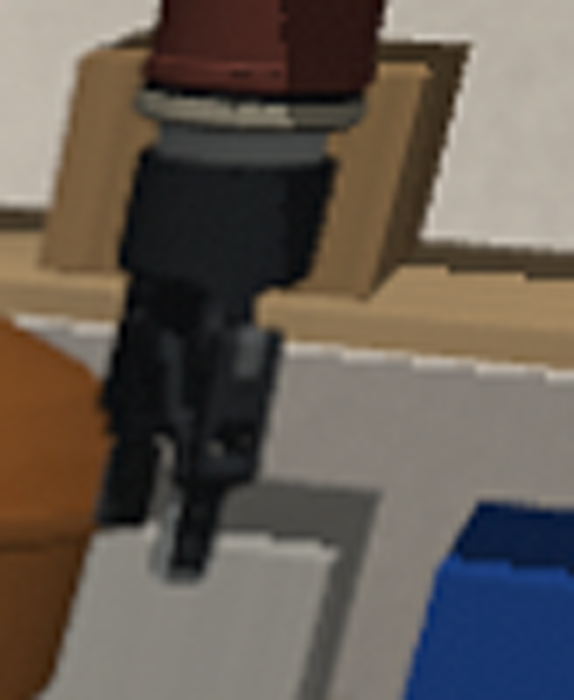

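The gripper closed fully (width 0). In b3 the shut fingertips end at crop (185,310), right at the plate's top. That puts the real tips about 27 mm higher than the reported TCP implies, and the start image and a2 show the same offset. I'll open, descend further in small steps, and check by camera.

```bash
python3 -m handwheel '[0,0.015,-0.05,0,-0.005,0,1,0,0.015,-0.05,0,-0.005,0,1,0,0.015,-0.05,0,-0.005,0,1,0,0.015,-0.05,0,-0.005,0,1,0,0.015,-0.05,0,-0.005,0,1,0,0.015,-0.05,0,-0.005,0,1,0,0.015,-0.05,0,-0.005,0,1]';python3 -m handwheel '[0,0,0,0,0,0,1,0,0,0,0,0,0,1,0,0,0.05,0,0,0,1,0,0,0.1,0,0,0,1,0,0,0.1,0,0,0,1,0,0,0.1,0,0,0,1]'; python3 go.py .476 .3245 .03 22.7
python3 - <<'E'
from h import *
im=arm.snapshot("side"); crop(im,160,200,290,310,6,"pics/d1.png")
E
```

```text
clock: 5.57
position: [0.4764, 0.3249, 0.056]
tool_rot: [0.98, 0.199, -0.0, -0.001]
wrist_force: [0.4, -0.2, -0.1]
width: 0.083
clock: 6.07
position: [0.4757, 0.3245, 0.0349]
tool_rot: [0.98, 0.199, -0.001, -0.0]
wrist_force: [-0.4, -0.5, -0.6]
width: 0.0854
t 6.07 at [0.4757 0.3245 0.0349] yaw 22.94 w 0.0854 F [-0.4 -0.5 -0.6] q1,7 [-0.12 -0.52]
-> [0.001 0.    0.024] [-0.002  0.003  0.005]
```

View pics/d1.png

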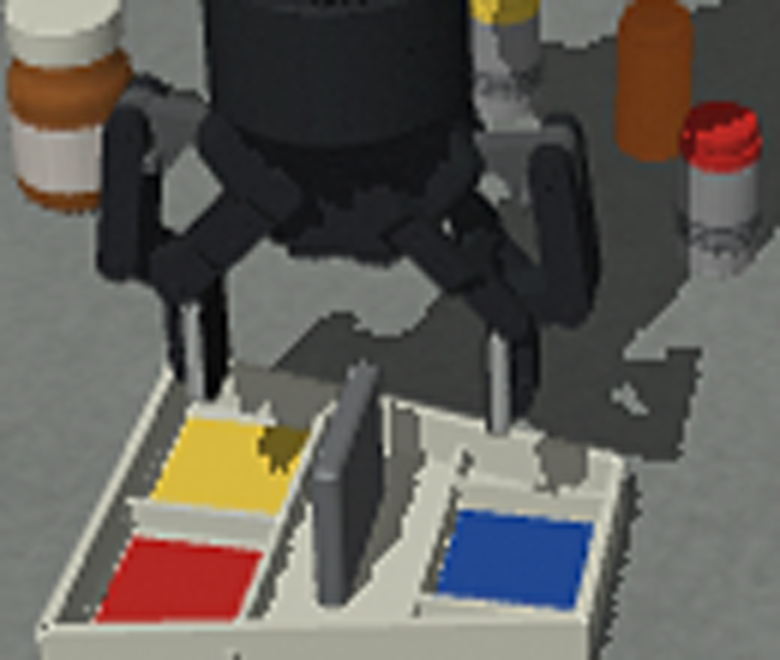

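Run:
```python
from h import *
p=np.array([.4757,.3245,0]); a=np.radians(22.94); n=np.array([-np.sin(a),np.cos(a),0]); d=np.array([np.cos(a),np.sin(a),0])
K,dd,r,t=model('side'); c=-cv2.Rodrigues(r)[0].T@t
for uv in((243.3,271.7),(194.2,265.8)):
    q=onplane('side',uv,0)[0]; v=q-c; s=((p-c)@n)/(v@n); X=c+s*v; print(X.round(4),'along',((X-p)@d).round(4))
```

```text
[0.4331 0.3065 0.0569] along -0.0463
[0.5186 0.3427 0.0583] along 0.0466
```

Run:
```python
from h import *
p=np.array([.28,-.586,.2175]); d=np.array([np.cos(np.radians(-64.5)),np.sin(np.radians(-64.5)),0]); e=np.array([-d[1],d[0],0])
for nm,off in(('nominal',-.006*np.array([0,0,1])),('up28',np.array([0,0,.022]))):
  for s in(.047,-.047): print(nm,s,proj('top',p+off+s*d).round(1),proj('side',p+off+s*d).round(1))
crop("pics/top0.png",460,270,512,384,5,"pics/b6.png")
im=arm.snapshot("top"); crop(im,80,150,200,270,5,"pics/b7.png")
p=arm.sense()['position']; a=np.radians(22.94); d=np.array([np.cos(a),np.sin(a),0])
for z in(.03,.057):
  for s in(.047,-.047): print(z,s,((proj('top',[p[0],p[1],z]+s*d)-[80,150])*5).round())
```

```text
nominal 0.047 [[523.3 298. ]] [[443.6  85.6]]
nominal -0.047 [[490.3 316.5]] [[452.  94.]]
up28 0.047 [[530.3 299.3]] [[445.6  76.6]]
up28 -0.047 [[496.5 318.4]] [[454.2  84.6]]
0.03 0.047 [[262. 305.]]
0.03 -0.047 [[323. 464.]]
0.057 0.047 [[247. 301.]]
0.057 -0.047 [[309. 464.]]
```

View pics/b6.png

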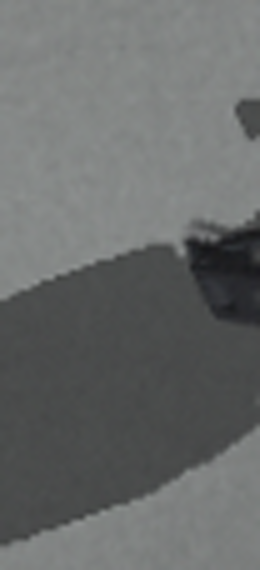

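View pics/b7.png

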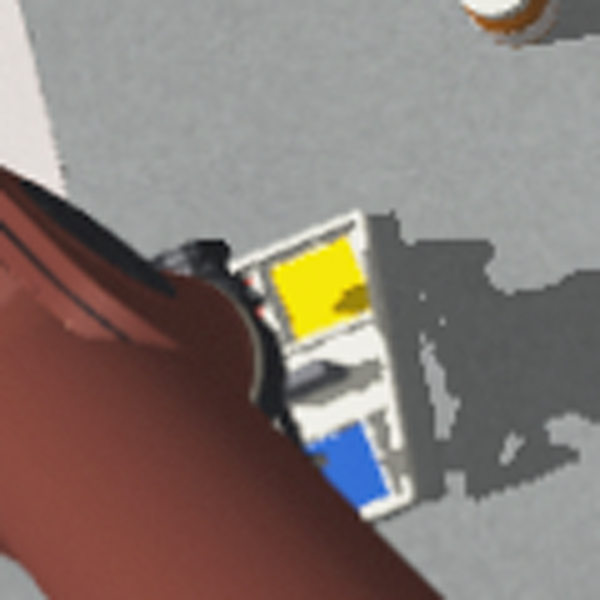

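The offset is vertical, and it is the same in both cameras (start picture and now): the real grasp point is about 28 mm above the reported TCP. I'll target reported z ≈ 0.016.

```bash
python3 -m handwheel '[0.001,0,0.05,-0.002,0.003,0,1,0.001,0,0.094,-0.002,0.003,0,1,0.001,0,0.094,-0.002,0.003,0,1,0.001,0,0.094,-0.002,0.003,0,-1,0.001,0,0.094,-0.002,0.003,0,-1,0.001,0,0.094,-0.002,0.003,0,-1,0.001,0,0.094,-0.002,0.003,0,-1,0.001,0,0.094,-0.002,0.003,0,-1,0.001,0,0.094,-0.002,0.003,0,-1,0.001,0,0.094,-0.002,0.003,0,-1]' 50; python3 -m handwheel '[0,0,0,0,0,0,-1,0,0,0,0,0,0,-1,0,0,0,0,0,0,-1]'; python3 go.py .476 .3245 .016 22.7
python3 - <<'E'
from h import *
im=arm.snapshot("side"); crop(im,160,200,290,310,6,"pics/d2.png")
E
```

```text
clock: 7.0
position: [0.477, 0.3253, 0.0177]
tool_rot: [0.98, 0.199, 0.002, -0.0]
wrist_force: [1.1, 0.7, 1.7]
width: 0.0092
clock: 7.25
position: [0.4771, 0.3253, 0.0177]
tool_rot: [0.98, 0.199, 0.002, -0.0]
wrist_force: [-0.7, 0.2, 5.2]
width: 0.0091
t 7.25 at [0.4771 0.3253 0.0177] yaw 22.92 w 0.0091 F [-0.7  0.2  5.2] q1,7 [-0.13 -0.54]
-> [-0.007  0.001  0.009] [-0.    -0.004  0.005]
```

View pics/d2.png

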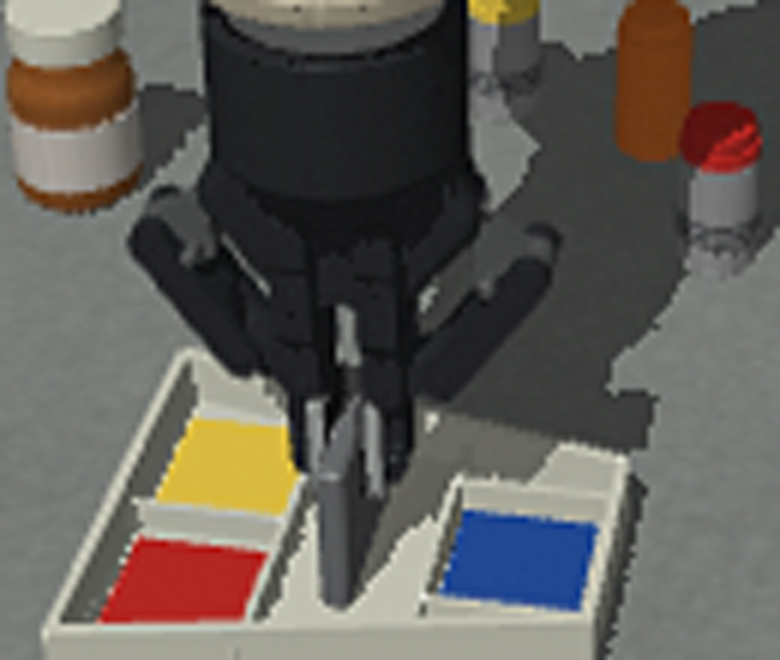

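The plate is held: width 9.1 mm, with the pads either side of it at crop (340,440). Lifting.

```bash
python3 -m handwheel '[0,0,-0.1,0,0,0,-1,0,0,-0.2,0,0,0,-1,0,0,-0.3,0,0,0,-1,0,0,-0.4,0,0,0,-1,0,0,-0.5,0,0,0,-1,0,0,-0.6,0,0,0,-1,0,0,-0.7,0,0,0,-1,0,0,-0.8,0,0,0,-1,0,0,-0.8,0,0,0,-1]' 70; python3 go.py .59 .12 .18 0
python3 - <<'E'
from h import *
im=arm.snapshot("side"); crop(im,100,100,300,310,3,"pics/d3.png")
E
```

```text
clock: 8.05
position: [0.4773, 0.326, 0.1805]
tool_rot: [0.98, 0.199, 0.003, -0.001]
wrist_force: [0.8, 0.0, -2.4]
width: 0.0087
t 8.05 at [0.4773 0.326  0.1805] yaw 22.94 w 0.0087 F [ 0.8  0.  -2.4] q1,7 [-0.07 -0.43]
-> [0.117 1.168 0.003] [-0.002 -0.008  0.51 ]
```

View pics/d3.png

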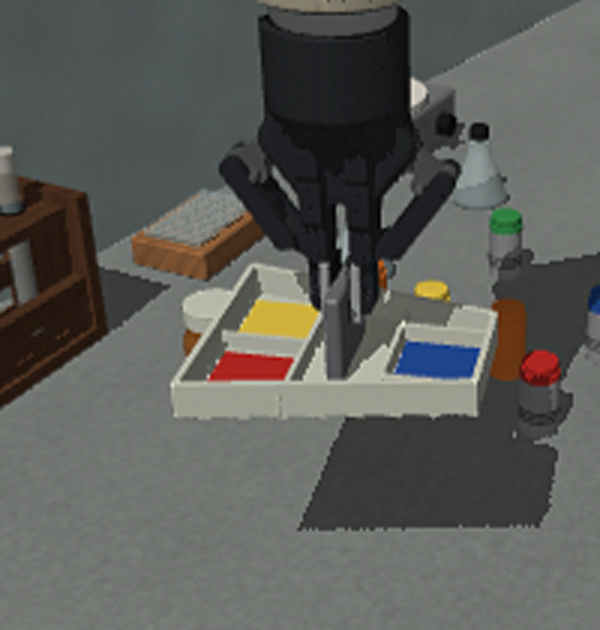

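```bash
python3 -m handwheel '[0.05,0.25,-0.05,0,0,0.1,-1,0.1,0.4,-0.1,0,0,0.2,-1,0.12,0.6,-0.1,0,0,0.3,-1,0.12,0.8,-0.1,0,0,0.4,-1,0.12,0.95,-0.1,0,0,0.4,-1,0.12,1,-0.1,0,0,0.4,-1,0.12,1,-0.1,0,0,0.4,-1,0.12,1,-0.1,0,0,0.4,-1]'; python3 go.py .60 -.05 .2 -8
```

```text
clock: 8.77
position: [0.5755, 0.1498, 0.1956]
tool_rot: [0.999, 0.043, -0.0, -0.0]
wrist_force: [0.1, 0.7, -2.0]
width: 0.0089
t 8.77 at [0.5755 0.1498 0.1956] yaw 4.89 w 0.0089 F [ 0.1  0.7 -2. ] q1,7 [ 0.15 -0.37]
-> [ 0.037  1.006 -0.023] [-0.001  0.001  0.286]
```

```bash
python3 -m handwheel '[0.04,0.2,-0.02,0,0,0.1,-1,0.04,0.4,-0.02,0,0,0.2,-1,0.04,0.6,-0.02,0,0,0.3,-1,0.04,0.8,-0.02,0,0,0.3,-1,0.04,0.95,-0.02,0,0,0.3,-1,0.04,1,-0.02,0,0,0.3,-1,0.04,1,-0.02,0,0,0.3,-1,0.04,1,-0.02,0,0,0.3,-1]'; python3 go.py .56 -.24 .2 -20
```

```text
clock: 9.43
position: [0.6012, -0.0465, 0.2005]
tool_rot: [0.997, -0.074, 0.0, -0.001]
wrist_force: [0.6, 0.7, -2.7]
width: 0.0086
t 9.43 at [ 0.6012 -0.0465  0.2005] yaw -8.48 w 0.0086 F [ 0.6  0.7 -2.7] q1,7 [ 0.37 -0.24]
-> [-0.061  0.987  0.   ] [-0.003 -0.001  0.256]
```

```bash
python3 -m handwheel '[-0.01,0.2,0,0,0,0.1,-1,-0.02,0.4,0,0,0,0.2,-1,-0.04,0.6,0,0,0,0.25,-1,-0.06,0.8,0,0,0,0.25,-1,-0.06,0.95,0,0,0,0.25,-1,-0.06,0.98,0,0,0,0.25,-1,-0.06,0.98,0,0,0,0.25,-1,-0.06,0.98,0,0,0,0.25,-1]'; python3 go.py .4939 -.3108 .1 -22.4
```

```text
clock: 10.1
position: [0.5614, -0.2373, 0.2007]
tool_rot: [0.985, -0.17, 0.001, -0.001]
wrist_force: [0.1, 1.4, -2.5]
width: 0.0084
t 10.1 at [ 0.5614 -0.2373  0.2007] yaw -19.63 w 0.0084 F [ 0.1  1.4 -2.5] q1,7 [ 0.58 -0.08]
-> [-0.195  0.461  0.502] [-0.004 -0.001  0.062]
```

```bash
python3 -m handwheel '[-0.1,0.2,0.1,0,0,0.03,-1,-0.195,0.4,0.2,-0.004,0,0.062,-1,-0.195,0.461,0.3,-0.004,0,0.062,-1,-0.195,0.461,0.4,-0.004,0,0.062,-1,-0.195,0.461,0.5,-0.004,0,0.062,-1,-0.195,0.461,0.56,-0.004,0,0.062,-1,-0.195,0.461,0.56,-0.004,0,0.062,-1,-0.195,0.461,0.56,-0.004,0,0.062,-1]'; python3 go.py .4939 -.3108 .06 -22.4
python3 - <<'E'
from h import *
im=arm.snapshot("side"); cv2.imwrite("pics/f_side.png",im[:,:,::-1]);crop(im,270,80,400,210,5.5,"pics/f1.png")
im=arm.snapshot("top"); cv2.imwrite("pics/f_top.png",im[:,:,::-1]);crop(im,320,160,440,280,5,"pics/f2.png")
E
```

```text
clock: 10.77
position: [0.4938, -0.3117, 0.0888]
tool_rot: [0.981, -0.194, 0.001, 0.0]
wrist_force: [0.5, 0.3, -2.4]
width: 0.0088
t 10.77 at [ 0.4938 -0.3117  0.0888] yaw -22.41 w 0.0088 F [ 0.5  0.3 -2.4] q1,7 [0.7  0.02]
-> [-0.002 -0.004  0.144] [ 0.001 -0.001 -0.   ]
```

View pics/f1.png

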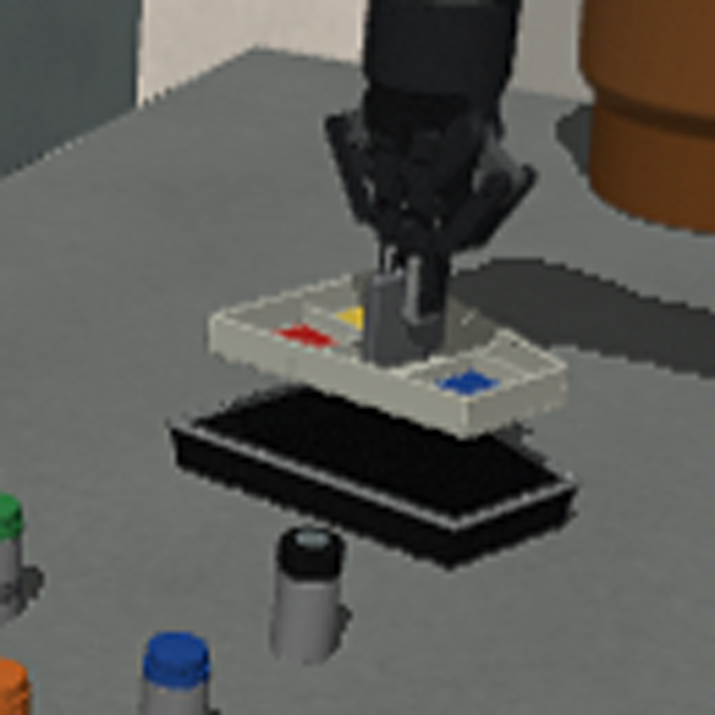

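View pics/f2.png

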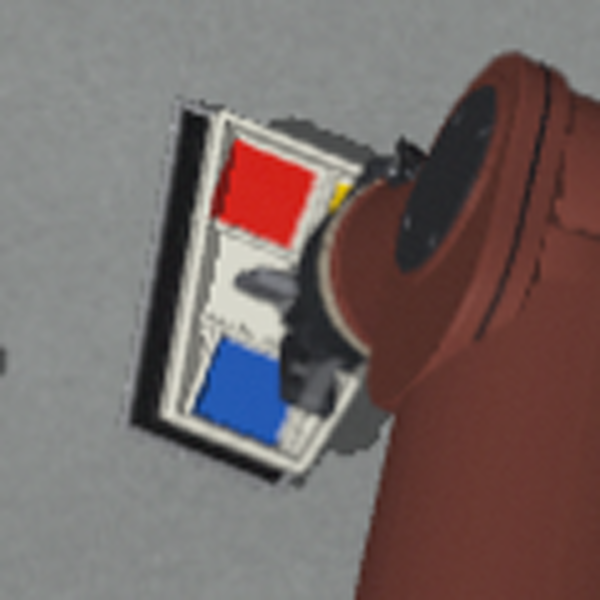

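Run:
```python
from fit import *
L=INS[[0,2,3]]
s=np.array([[209,315],[463,400],[567,364]])/5.5+[270,80]-.4
t=np.array([[221,110],[161,415],[297,473]])/5+[320,160]-.4
def f(p,o): return np.concatenate([(proj(n,world(L,p,p[3]))-uv).ravel() for n,uv in o.items()])
for o in({'top':t,'side':s},):
    r=least_squares(f,(.49,-.31,-.39,.07),args=(o,),x_scale=(.1,.1,1,.1)); print(r.x.round(4),r.fun.round(1))
for n,uv in(('top',t),('side',s)):
    r=least_squares(lambda p:(proj(n,world(L,p,.0705))-uv).ravel(),(.49,-.31,-.39)); print(n,r.x.round(4),r.fun.round(1))
```

```text
[ 0.4927 -0.3098 -0.4106  0.0716] [-0.  -0.4  0.1  0.1  0.   0.3 -0.4 -0.3  0.1 -0.1  0.2  0.5]
top [ 0.4928 -0.3099 -0.411 ] [-0.  -0.3  0.1  0.1 -0.1  0.2]
side [ 0.4938 -0.3128 -0.4072] [-0.3 -0.3  0.1 -0.2  0.2  0.4]
```

```bash
python3 -m handwheel '[-0.004,-0.002,0.1,0,0,-0.01,-1,-0.004,-0.002,0.17,0,0,-0.01,-1,-0.004,-0.002,0.2,0,0,-0.01,-1,-0.004,-0.002,0.23,0,0,-0.01,-1,-0.004,-0.002,0.26,0,0,-0.01,-1,-0.004,-0.002,0.28,0,0,-0.01,-1,-0.004,-0.002,0.3,0,0,-0.01,-1,-0.004,-0.002,0.3,0,0,-0.01,-1]'; python3 go.py .4939 -.3108 .0217 -22.4
python3 - <<'E'
from h import *
im=arm.snapshot("side"); crop(im,270,80,400,210,5.5,"pics/g1.png")
im=arm.snapshot("top"); crop(im,320,160,440,280,5,"pics/g2.png")
E
```

```text
clock: 11.53
position: [0.492, -0.3133, 0.0283]
tool_rot: [0.981, -0.192, 0.0, 0.001]
wrist_force: [-0.3, 0.5, -3.0]
width: 0.0088
t 11.53 at [ 0.492  -0.3133  0.0283] yaw -22.16 w 0.0088 F [-0.3  0.5 -3. ] q1,7 [0.69 0.01]
-> [ 0.004 -0.015  0.033] [ 0.002 -0.002  0.005]
```

View pics/g1.png

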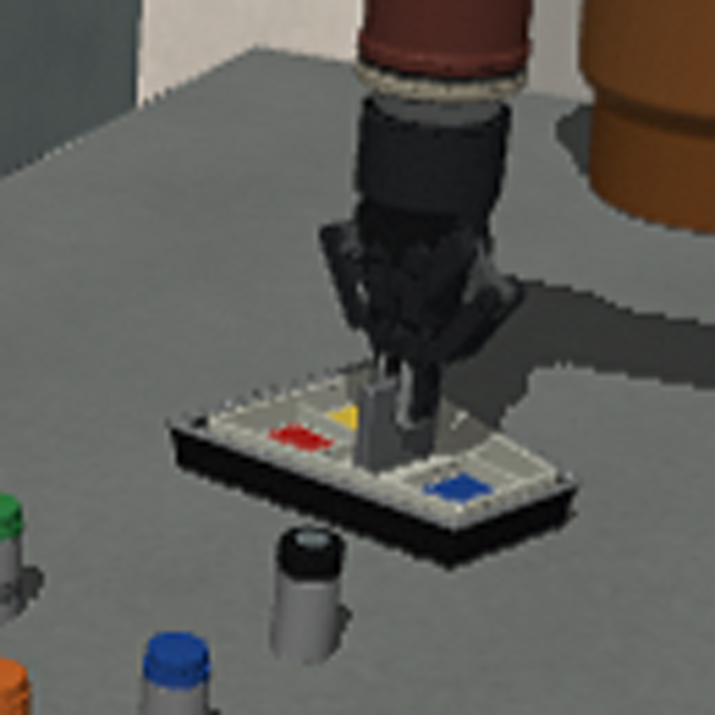

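View pics/g2.png

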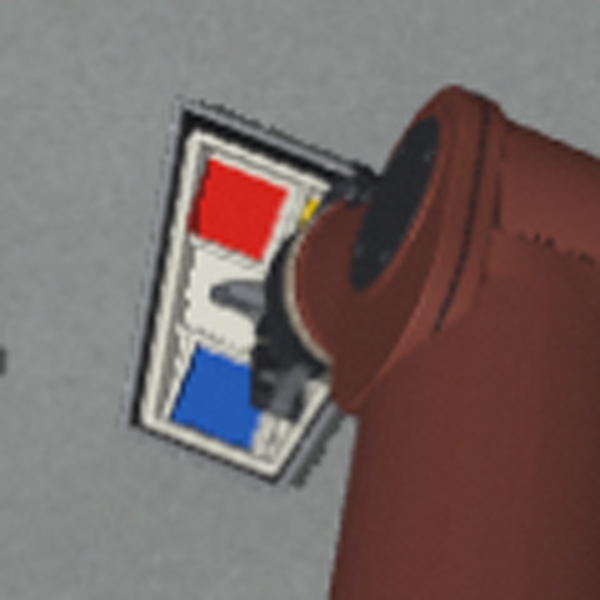

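```bash
python3 -m handwheel '[0.004,-0.012,0.005,0.002,-0.002,0.003,-1,0.004,-0.012,0.005,0.002,-0.002,0.003,-1,0.004,-0.012,0.015,0.002,-0.002,0.003,-1,0.004,-0.012,0.022,0.002,-0.002,0.003,-1,0.004,-0.012,0.028,0.002,-0.002,0.003,-1,0.004,-0.012,0.032,0.002,-0.002,0.003,-1,0.004,-0.012,0.032,0.002,-0.002,0.003,-1]'; python3 go.py .4939 -.3108 .0217 -22.4
```

```text
clock: 12.22
position: [0.4937, -0.3114, 0.0221]
tool_rot: [0.981, -0.193, -0.0, -0.0]
wrist_force: [0.7, -0.7, -2.1]
width: 0.0084
t 12.22 at [ 0.4937 -0.3114  0.0221] yaw -22.29 w 0.0084 F [ 0.7 -0.7 -2.1] q1,7 [0.69 0.01]
-> [-0.    -0.003  0.002] [-0.     0.     0.002]
```

```bash
python3 -m handwheel '[0,-0.003,0.005,0,0,0,-1,0,-0.003,0.01,0,0,0,-1,0,-0.003,0.012,0,0,0,-1,0,-0.003,0.012,0,0,0,-1]'; python3 go.py .4939 -.3108 .0217 -22.4;  python3 -m handwheel '[0,0,0.005,0,0,0,-1,0,0,0.007,0,0,0,-1,0,0,0.007,0,0,0,-1]'; python3 go.py .4939 -.3108 .0217 -22.4
```

```text
clock: 12.55
position: [0.4939, -0.3113, 0.0218]
tool_rot: [0.981, -0.194, 0.0, 0.0]
wrist_force: [-8.2, 3.0, 15.8]
width: 0.0091
t 12.55 at [ 0.4939 -0.3113  0.0218] yaw -22.32 w 0.0091 F [-8.2  3.  15.8] q1,7 [0.69 0.  ]
-> [-0.001 -0.002  0.   ] [ 0.001 -0.     0.002]
clock: 12.8
position: [0.494, -0.3113, 0.0217]
tool_rot: [0.981, -0.194, 0.0, 0.001]
wrist_force: [-13.9, 6.6, 30.2]
width: 0.0087
t 12.8 at [ 0.494  -0.3113  0.0217] yaw -22.33 w 0.0087 F [-13.9   6.6  30.2] q1,7 [0.69 0.  ]
-> [-0.001 -0.002  0.   ] [ 0.001 -0.001  0.002]
```

```bash
python3 -m handwheel '[0,0,-0.015,0,0,0,-1,0,0,-0.015,0,0,0,-0.5,0,0,-0.015,0,0,0,0,0,0,-0.015,0,0,0,0.5,0,0,-0.015,0,0,0,1,0,0,-0.015,0,0,0,1,0,0,-0.015,0,0,0,1]'; python3 -m handwheel '[0,0,-0.1,0,0,0,1,0,0,-0.3,0,0,0,1,0,0,-0.5,0,0,0,1,0,0,-0.7,0,0,0,1,0,0,-0.8,0,0,0,1,0,0,-0.8,0,0,0,1]'; python3 go.py .56 -.2 .18 -15
```

```text
clock: 13.38
position: [0.494, -0.3108, 0.0213]
tool_rot: [0.981, -0.193, -0.0, -0.0]
wrist_force: [-0.0, 0.3, 0.5]
width: 0.08
clock: 13.88
position: [0.4966, -0.3122, 0.1874]
tool_rot: [0.981, -0.193, 0.004, 0.001]
wrist_force: [0.5, 0.4, -0.5]
width: 0.0855
t 13.88 at [ 0.4966 -0.3122  0.1874] yaw -22.3 w 0.0855 F [ 0.5  0.4 -0.5] q1,7 [0.71 0.05]
-> [ 0.08  -0.639  0.037] [ 0.002 -0.011 -0.162]
```

```bash
python3 -m handwheel '[0.08,-0.63,0,0.002,-0.011,0.2,1,0.08,-0.63,0,0.002,-0.011,0.4,1,0.08,-0.63,0,0.002,-0.011,0.6,1,0.08,-0.63,0,0.002,-0.011,0.6,1,0.08,-0.63,0,0.002,-0.011,0.6,1,0.08,-0.63,0,0.002,-0.011,0.6,1]'; python3 go.py .48 -.07 .16 -67 .466 .0036 .16 -67
```

```text
clock: 14.38
position: [0.5565, -0.1998, 0.1807]
tool_rot: [0.91, -0.415, -0.005, -0.001]
wrist_force: [-1.1, -0.9, -0.1]
width: 0.0853
t 14.38 at [ 0.5565 -0.1998  0.1807] yaw -49.06 w 0.0853 F [-1.1 -0.9 -0.1] q1,7 [ 0.5  -0.64]
-> [-0.74  -0.136  0.11 ] [0.003 0.012 0.399]
t 14.38 at [ 0.5565 -0.1998  0.1807] yaw -49.06 w 0.0853 F [-1.1 -0.9 -0.1] q1,7 [ 0.5  -0.64]
-> [-1.064 -0.325  0.113] [0.003 0.012 0.399]
```

```bash
python3 -m handwheel '[-0.9,-0.3,0.1,0.003,0.012,0.4,1,-0.9,-0.3,0.1,0.003,0.012,0.4,1,-0.9,-0.3,0.1,0.003,0.012,0.4,1,-0.9,-0.3,0.1,0.003,0.012,0.4,1,-0.9,-0.3,0.1,0.003,0.012,0.4,1,-0.9,-0.3,0.1,0.003,0.012,0.4,1,-0.9,-0.3,0.1,0.003,0.012,0.4,1]'; python3 go.py .466 .0036 .12 -67
python3 - <<'E'
from h import *
im=arm.snapshot("top"); cv2.imwrite("pics/k_top.png",im[:,:,::-1]); crop(im,170,150,430,290,3,"pics/k1.png")
im=arm.snapshot("side"); cv2.imwrite("pics/k_side.png",im[:,:,::-1]); crop(im,200,110,400,270,3.8,"pics/k2.png")
E
```

```text
clock: 14.97
position: [0.4839, -0.0254, 0.163]
tool_rot: [0.833, -0.553, 0.001, 0.0]
wrist_force: [-0.1, -0.1, 0.1]
width: 0.0859
t 14.97 at [ 0.4839 -0.0254  0.163 ] yaw -67.12 w 0.0859 F [-0.1 -0.1  0.1] q1,7 [ 0.32 -1.23]
-> [-0.169  0.026  0.215] [-0.    -0.002 -0.003]
```

View pics/k1.png

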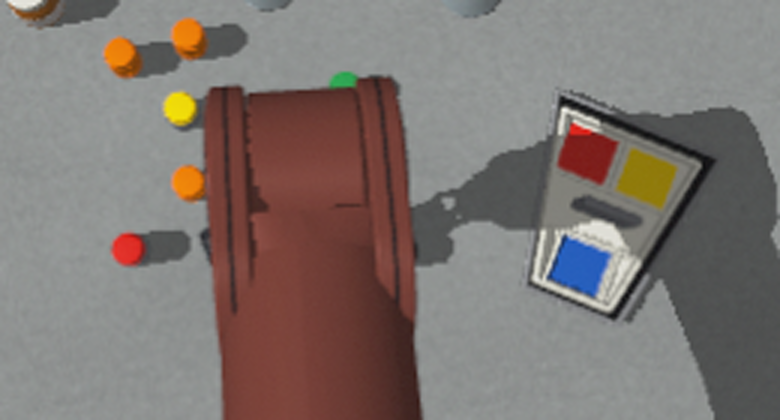

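View pics/k2.png

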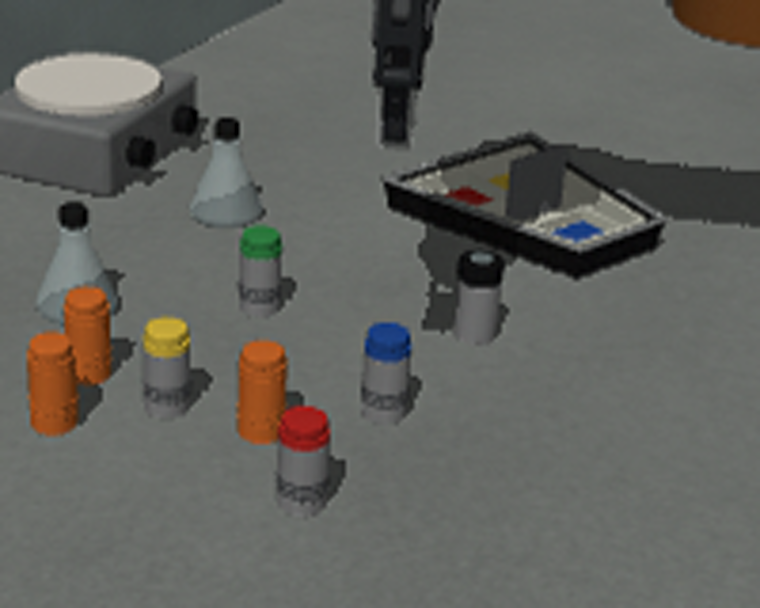

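```bash
cat > ins.py <<'E'
from fit import *
def pockets(src,n,z=.008,mn=60,box=(330,175,430,275)):
    im=cv2.imread(src); hsv=cv2.cvtColor(im,cv2.COLOR_BGR2HSV); m=np.zeros(im.shape[:2],np.uint8); m[box[1]:box[3],box[0]:box[2]]=255
    out={}
    for nm,lo,hi in [("red",(0,130,60),(6,255,255)),("yellow",(20,120,60),(36,255,255)),("blue",(100,120,60),(130,255,255))]:
        k,l,st,c=cv2.connectedComponentsWithStats(cv2.inRange(hsv,lo,hi)&m)
        if k>1:
            i=1+st[1:,4].argmax(); out[nm]=(c[i],st[i,4])
    return out
E
python3 - <<'E'
from ins import *
o=pockets("pics/k_top.png","top"); print(o)
P=np.array([[50,30,4],[50,-30,4],[-50,0,4.]])/1e3; uv=np.array([o[k][0] for k in('red','yellow','blue')])
r=least_squares(lambda p:(proj('top',world(P,p,.004))-uv).ravel(),(.49,-.31,-.39)); print(r.x.round(4),r.fun.round(2))
print(world(P,r.x).round(4))
o=pockets("pics/top0.png","top",box=(95,180,175,270)); uv=np.array([o[k][0] for k in('red','yellow','blue')])
r=least_squares(lambda p:(proj('top',world(P,p,0))-uv).ravel(),(.49,.31,.39)); print('initial insert',r.x.round(4),r.fun.round(2))
crop("pics/k_top.png",335,170,425,270,6,"pics/k3.png")
crop("pics/k_side.png",295,135,385,190,8,"pics/k4.png")
E
```

```text
{'red': (array([365.21400778, 200.74708171]), np.int32(257)), 'yellow': (array([385.21428571, 209.03571429]), np.int32(252)), 'blue': (array([362.6064257 , 238.31325301]), np.int32(249))}
[ 0.4937 -0.3097 -0.3876] [ 0.09  0.14 -0.09 -0.06 -0.   -0.08]
[[ 0.5513 -0.3008  0.004 ]
 [ 0.5287 -0.3564  0.004 ]
 [ 0.4474 -0.2908  0.004 ]]
initial insert [0.4746 0.3265 0.4039] [-0.09 -0.01  0.06  0.03  0.02 -0.02]
```

View pics/k3.png

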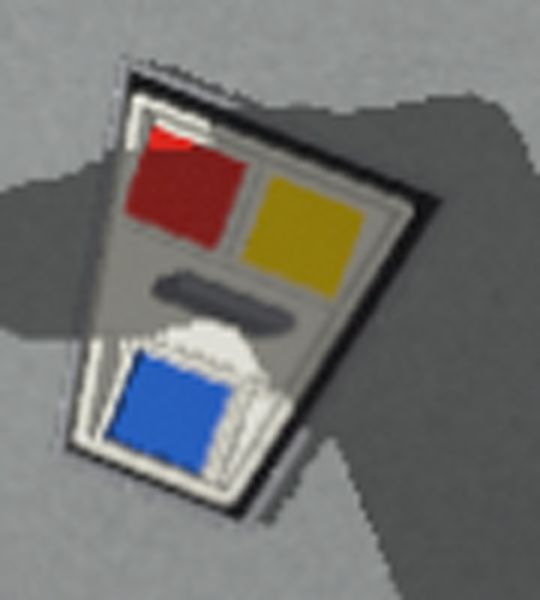

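View pics/k4.png

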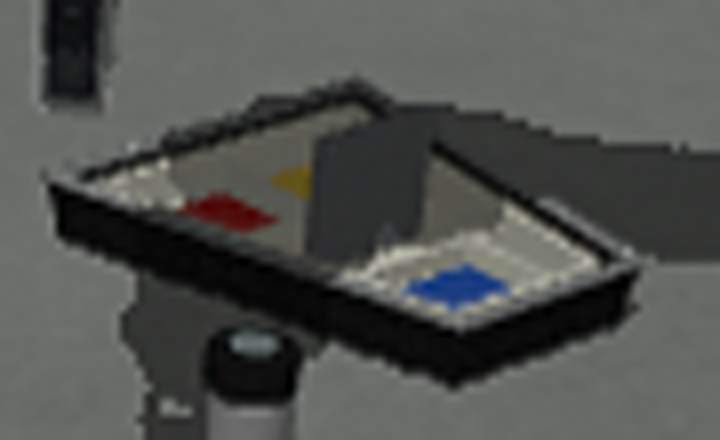

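The insert is nested evenly. From the pocket centroids in the top view it sits at (0.4937, -0.3097, yaw -0.388), against (0.492, -0.310, -0.391) for the caddy. Next is the blue lens.

```bash
python3 -m handwheel '[-0.169,0.026,0.2,0,-0.002,-0.003,1,-0.169,0.026,0.3,0,-0.002,-0.003,1,-0.169,0.026,0.4,0,-0.002,-0.003,1,-0.169,0.026,0.4,0,-0.002,-0.003,1,-0.169,0.026,0.4,0,-0.002,-0.003,1]'; python3 go.py .466 .0036 .015 -67
python3 - <<'E'
from h import *
im=arm.snapshot("side"); crop(im,230,110,380,250,4,"pics/m1.png")
E
```

```text
clock: 15.48
position: [0.4666, 0.0029, 0.0827]
tool_rot: [0.833, -0.554, -0.001, -0.0]
wrist_force: [0.5, -0.3, 1.1]
width: 0.0854
t 15.48 at [0.4666 0.0029 0.0827] yaw -67.25 w 0.0854 F [ 0.5 -0.3  1.1] q1,7 [ 0.29 -1.32]
-> [-0.004  0.001  0.338] [ 0.001  0.002 -0.006]
```

View pics/m1.png

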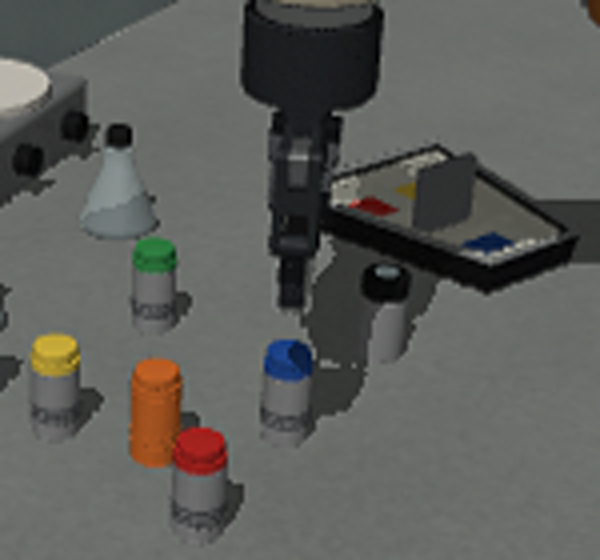

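```bash
python3 -m handwheel '[-0.003,0.001,0.15,0,0.002,0,1,-0.003,0.001,0.28,0,0.002,0,1,-0.003,0.001,0.33,0,0.002,0,1,-0.003,0.001,0.338,0,0.002,0,1,-0.003,0.001,0.338,0,0.002,0,1]'; python3 go.py .466 .0036 .015 -67
python3 - <<'E'
from h import *
im=arm.snapshot("side"); crop(im,230,110,380,250,4,"pics/m2.png")
E
```

```text
clock: 15.95
position: [0.4672, 0.0046, 0.0163]
tool_rot: [0.833, -0.553, 0.001, -0.0]
wrist_force: [-1.3, -0.3, 1.1]
width: 0.0856
t 15.95 at [0.4672 0.0046 0.0163] yaw -67.2 w 0.0856 F [-1.3 -0.3  1.1] q1,7 [ 0.27 -1.37]
-> [0.002 0.008 0.007] [-0.002 -0.001 -0.004]
```

View pics/m2.png

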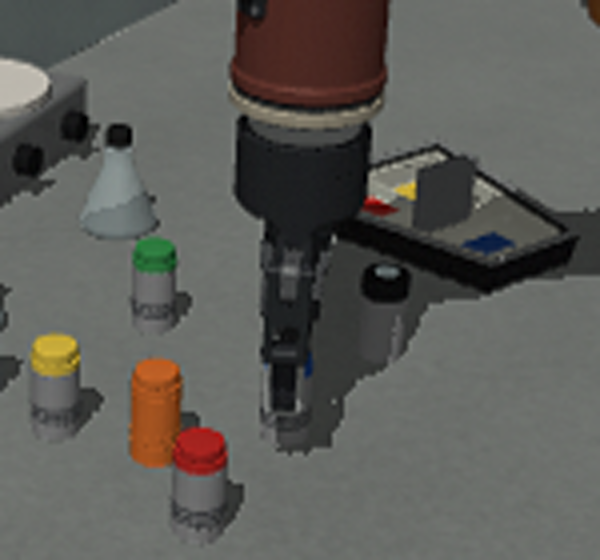

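```bash
python3 -m handwheel '[0,0.004,0.003,0,0,0,0.5,0,0.004,0.003,0,0,0,0.2,0,0.004,0.003,0,0,0,0,0,0.004,0.003,0,0,0,-0.1,0,0.004,0.003,0,0,0,-0.2,0,0.004,0.003,0,0,0,-0.3,0,0.004,0.003,0,0,0,-0.4,0,0.004,0.003,0,0,0,-0.6,0,0.004,0.003,0,0,0,-0.8,0,0.004,0.003,0,0,0,-1]' 30; python3 -m handwheel '[0,0,0,0,0,0,-1,0,0,0,0,0,0,-1]'; python3 go.py .466 .0036 .015 -67
python3 - <<'E'
from h import *
im=arm.snapshot("side"); crop(im,230,110,380,250,4,"pics/m3.png")
E
```

```text
clock: 16.83
position: [0.466, 0.0046, 0.0152]
tool_rot: [0.833, -0.553, 0.001, -0.0]
wrist_force: [-1.0, -0.7, 6.0]
width: 0.0287
clock: 17.0
position: [0.466, 0.0046, 0.0152]
tool_rot: [0.833, -0.553, 0.001, -0.0]
wrist_force: [-1.8, 0.3, 5.8]
width: 0.0289
t 17.0 at [0.466  0.0046 0.0152] yaw -67.16 w 0.0289 F [-1.8  0.3  5.8] q1,7 [ 0.27 -1.37]
-> [0.005 0.002 0.001] [-0.001 -0.001 -0.004]
```

View pics/m3.png

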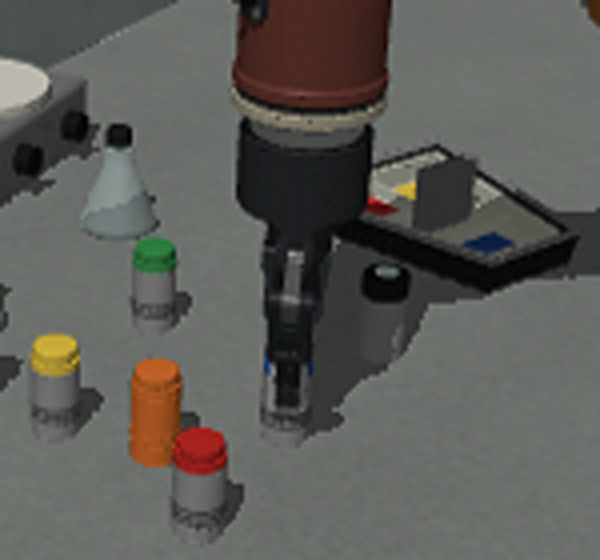

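Lens gripped at 28.9 mm. Lift and carry it to the blue pocket.

```bash
python3 -m handwheel '[0,0,-0.1,0,0,0,-1,0,0,-0.25,0,0,0,-1,0,0,-0.4,0,0,0,-1,0,0,-0.55,0,0,0,-1,0,0,-0.7,0,0,0,-1,0,0,-0.75,0,0,0,-1,0,0,-0.75,0,0,0,-1]' 40; python3 go.py .5 -.16 .165 -67
python3 - <<'E'
from h import *
im=arm.snapshot("side"); crop(im,230,60,380,250,3.2,"pics/m4.png")
E
```

```text
clock: 17.63
position: [0.4672, 0.0049, 0.1673]
tool_rot: [0.833, -0.553, 0.003, -0.001]
wrist_force: [0.6, 0.7, -0.3]
width: 0.0287
t 17.63 at [0.4672 0.0049 0.1673] yaw -67.16 w 0.0287 F [ 0.6  0.7 -0.3] q1,7 [ 0.3  -1.28]
-> [0.823 0.169 0.013] [-0.006 -0.004 -0.004]
```

View pics/m4.png

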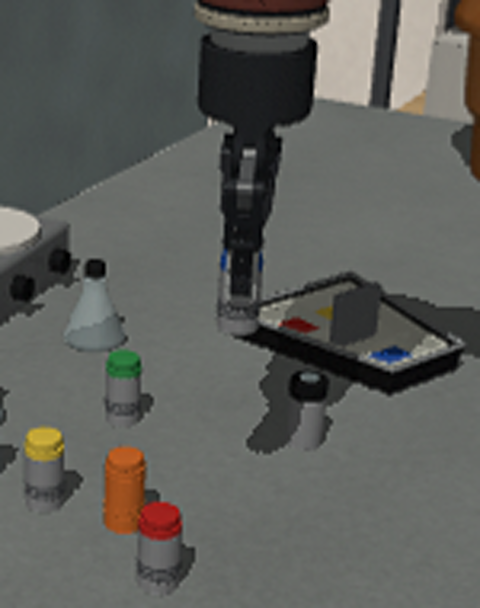

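```bash
python3 -m handwheel '[0.15,0.05,0,-0.003,0,0,-1,0.35,0.08,0,-0.006,-0.004,0,-1,0.55,0.12,0,-0.006,-0.004,0,-1,0.75,0.15,0,-0.006,-0.004,0,-1,0.82,0.17,0,-0.006,-0.004,0,-1,0.82,0.17,0,-0.006,-0.004,0,-1]'; python3 go.py .4474 -.2908 .12 -67
```

```text
clock: 18.18
position: [0.4964, -0.1643, 0.1619]
tool_rot: [0.831, -0.556, -0.004, 0.002]
wrist_force: [-0.5, 0.2, -1.1]
width: 0.0286
t 18.18 at [ 0.4964 -0.1643  0.1619] yaw -67.52 w 0.0286 F [-0.5  0.2 -1.1] q1,7 [ 0.46 -0.98]
-> [0.492 0.467 0.211] [ 0.01   0.005 -0.012]
```

```bash
python3 -m handwheel '[0.15,0.15,0,0.005,0,0,-1,0.3,0.3,0,0.01,0.005,-0.01,-1,0.45,0.43,0.1,0.01,0.005,-0.01,-1,0.492,0.467,0.2,0.01,0.005,-0.01,-1,0.492,0.467,0.21,0.01,0.005,-0.01,-1,0.492,0.467,0.21,0.01,0.005,-0.01,-1,0.492,0.467,0.21,0.01,0.005,-0.01,-1]'; python3 go.py .4474 -.2908 .07 -67
python3 - <<'E'
from h import *
im=arm.snapshot("side"); crop(im,270,50,400,200,4,"pics/n1.png")
im=arm.snapshot("top"); crop(im,320,160,440,280,5,"pics/n2.png")
E
```

```text
clock: 18.77
position: [0.4499, -0.2847, 0.122]
tool_rot: [0.836, -0.549, 0.001, -0.002]
wrist_force: [-0.1, -0.2, -1.1]
width: 0.0285
t 18.77 at [ 0.4499 -0.2847  0.122 ] yaw -66.62 w 0.0285 F [-0.1 -0.2 -1.1] q1,7 [ 0.62 -0.7 ]
-> [0.023 0.024 0.26 ] [-0.004  0.001  0.008]
```

View pics/n1.png

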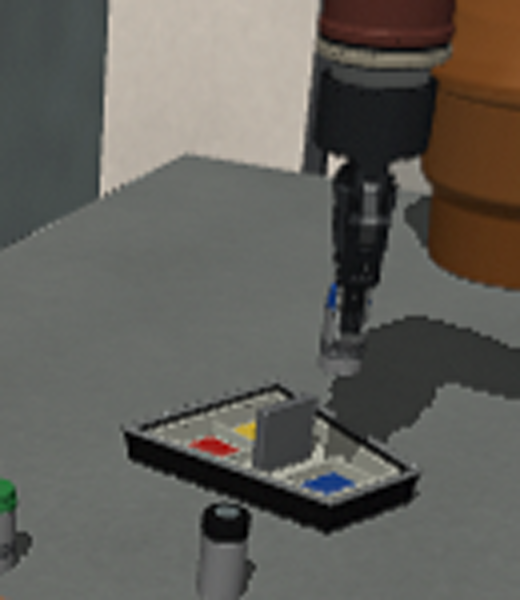

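View pics/n2.png

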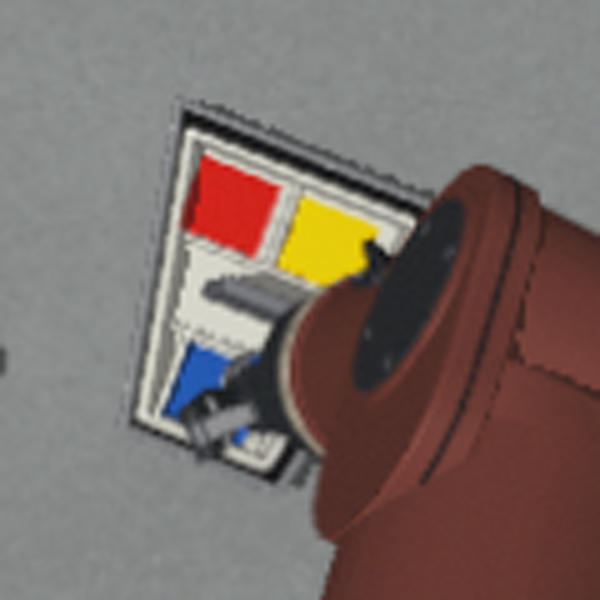

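```bash
python3 -m handwheel '[0.023,0.024,0.1,-0.004,0,0.008,-1,0.023,0.024,0.2,-0.004,0,0.008,-1,0.023,0.024,0.28,-0.004,0,0.008,-1,0.023,0.024,0.3,-0.004,0,0.008,-1,0.023,0.024,0.3,-0.004,0,0.008,-1]'; python3 go.py .4474 -.2908 .0262 -67
python3 - <<'E'
from h import *
im=arm.snapshot("side"); crop(im,290,100,390,200,6,"pics/n3.png")
im=arm.snapshot("top"); crop(im,320,160,440,280,5,"pics/n4.png")
E
```

```text
clock: 19.28
position: [0.4475, -0.2914, 0.0626]
tool_rot: [0.834, -0.552, 0.0, -0.0]
wrist_force: [0.6, 0.6, -1.1]
width: 0.029
t 19.28 at [ 0.4475 -0.2914  0.0626] yaw -66.97 w 0.029 F [ 0.6  0.6 -1.1] q1,7 [ 0.62 -0.71]
-> [-0.003 -0.001  0.182] [-0.    -0.     0.001]
```

View pics/n3.png

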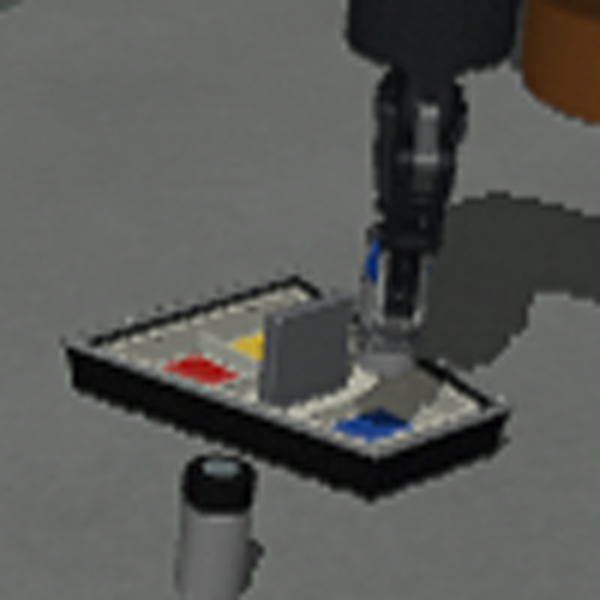

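```bash
python3 - <<'E'
from h import *
for z in(.03,.047,.06,.107): print(z,((proj('side',[.4475,-.2914,z])-[290,100])*6).round())
E
python3 -m handwheel '[-0.003,0,0.08,0,0,0,-1,-0.003,0,0.13,0,0,0,-1,-0.003,0,0.16,0,0,0,-1,-0.003,0,0.18,0,0,0,-1,-0.003,0,0.18,0,0,0,-1]'; python3 go.py .4474 -.2908 .0232 -67
python3 - <<'E'
from h import *
im=arm.snapshot("side"); crop(im,290,100,390,200,6,"pics/n5.png")
E
```

```text
0.03 [[379. 394.]]
0.047 [[383. 362.]]
0.06 [[386. 338.]]
0.107 [[397. 247.]]
clock: 19.8
position: [0.4471, -0.2919, 0.0266]
tool_rot: [0.834, -0.552, 0.0, 0.0]
wrist_force: [-1.2, -0.2, -1.1]
width: 0.0288
t 19.8 at [ 0.4471 -0.2919  0.0266] yaw -67.07 w 0.0288 F [-1.2 -0.2 -1.1] q1,7 [ 0.62 -0.72]
-> [-0.004 -0.004  0.017] [-0.    -0.001 -0.002]
```

View pics/n5.png

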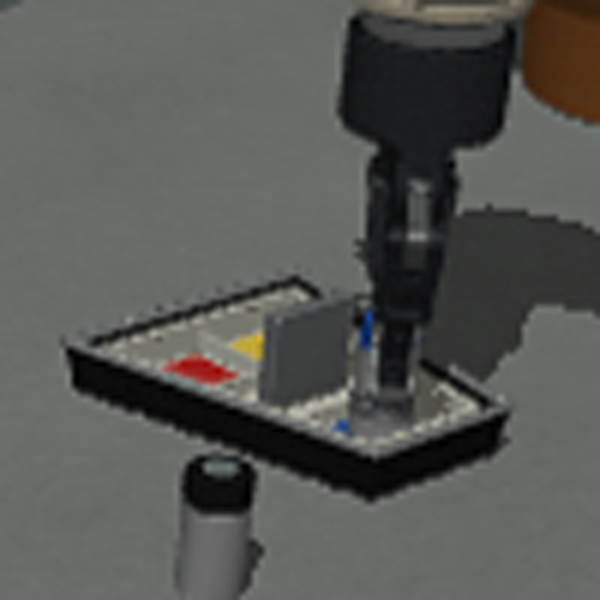

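```bash
python3 -m handwheel '[-0.003,-0.003,0.005,0,0,0,-1,-0.003,-0.003,0.01,0,0,0,-1,-0.003,-0.003,0.014,0,0,0,-1,-0.003,-0.003,0.016,0,0,0,-1,-0.003,-0.003,0.016,0,0,0,-1]'; python3 go.py .4474 -.2908 .0232 -67
```

```text
clock: 20.27
position: [0.4476, -0.2914, 0.0239]
tool_rot: [0.834, -0.552, 0.001, 0.0]
wrist_force: [0.7, 0.3, -1.9]
width: 0.0286
t 20.27 at [ 0.4476 -0.2914  0.0239] yaw -67.07 w 0.0286 F [ 0.7  0.3 -1.9] q1,7 [ 0.61 -0.72]
-> [-0.003  0.     0.004] [-0.001 -0.002 -0.002]
```

```bash
python3 -m handwheel '[0,0,0.003,0,0,0,-1,0,0,0.006,0,0,0,-1,0,0,0.006,0,0,0,-1]'; python3 go.py .4474 -.2908 .0232 -67
```

```text
clock: 20.52
position: [0.4478, -0.2915, 0.0233]
tool_rot: [0.834, -0.553, 0.001, 0.0]
wrist_force: [-2.1, 2.0, 5.6]
width: 0.0286
t 20.52 at [ 0.4478 -0.2915  0.0233] yaw -67.08 w 0.0286 F [-2.1  2.   5.6] q1,7 [ 0.61 -0.72]
-> [-0.004  0.001  0.   ] [-0.001 -0.002 -0.002]
```

Contact with about 7 N. Release to a partial opening and rise.

```bash
python3 -m handwheel '[0,0,-0.003,0,0,0,-0.4,0,0,-0.003,0,0,0,-0.25,0,0,-0.003,0,0,0,-0.15,0,0,-0.003,0,0,0,0,0,0,-0.003,0,0,0,0,0,0,-0.003,0,0,0,0,0,0,-0.003,0,0,0,0]'; python3 go.py .4474 -.2908 .17 -67; python3 -m handwheel '[0,0,-0.05,0,0,0,0,0,0,-0.15,0,0,0,0,0,0,-0.3,0,0,0,0,0,0,-0.5,0,0,0,0,0,0,-0.7,0,0,0,0,0,0,-0.75,0,0,0,0,0,0,-0.75,0,0,0,1]'; python3 go.py .56 -.12 .17 -67
python3 - <<'E'
from h import *
im=arm.snapshot("side"); crop(im,290,100,390,200,6,"pics/n6.png")
E
```

```text
clock: 21.1
position: [0.4476, -0.2913, 0.0233]
tool_rot: [0.834, -0.552, 0.001, 0.0]
wrist_force: [0.9, -1.0, 0.6]
width: 0.0428
t 21.1 at [ 0.4476 -0.2913  0.0233] yaw -67.07 w 0.0428 F [ 0.9 -1.   0.6] q1,7 [ 0.61 -0.72]
-> [-0.002 -0.001 -0.734] [-0.001 -0.002 -0.002]
clock: 21.68
position: [0.4495, -0.2923, 0.1783]
tool_rot: [0.834, -0.552, 0.005, -0.0]
wrist_force: [0.2, 1.3, -0.1]
width: 0.0536
t 21.68 at [ 0.4495 -0.2923  0.1783] yaw -67.08 w 0.0536 F [ 0.2  1.3 -0.1] q1,7 [ 0.62 -0.69]
-> [-0.579 -0.844  0.042] [-0.007 -0.01  -0.002]
```

View pics/n6.png

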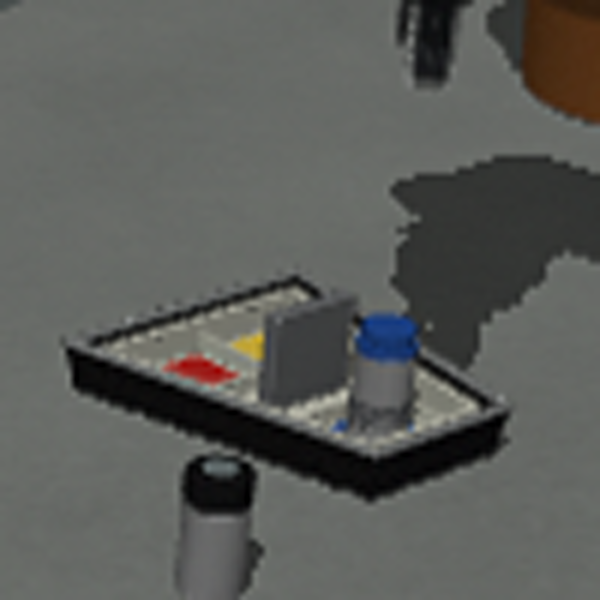

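The blue lens stands upright on its patch, with blue showing on both sides at crop (340,425) and (410,428). Next is red.

```bash
python3 -m handwheel '[-0.58,-0.84,0.02,-0.007,-0.01,0,1,-0.58,-0.84,0.02,-0.007,-0.01,0,1,-0.58,-0.84,0.02,-0.007,-0.01,0,1,-0.58,-0.84,0.02,-0.007,-0.01,0,1,-0.58,-0.84,0.02,-0.007,-0.01,0,1,-0.58,-0.84,0.02,-0.007,-0.01,0,1,-0.58,-0.84,0.02,-0.007,-0.01,0,1]'; python3 go.py .5 .04 .16 -67
```

```text
clock: 22.32
position: [0.5571, -0.1158, 0.1677]
tool_rot: [0.835, -0.55, -0.005, 0.0]
wrist_force: [-1.0, -1.0, -1.1]
width: 0.0851
t 22.32 at [ 0.5571 -0.1158  0.1677] yaw -66.79 w 0.0851 F [-1.  -1.  -1.1] q1,7 [ 0.38 -1.09]
-> [-0.828 -0.045  0.045] [0.008 0.011 0.005]
```

```bash
python3 -m handwheel '[-0.89,-0.05,0.05,0,0,0,1,-0.89,-0.05,0.05,0,0,0,1,-0.89,-0.05,0.05,0,0,0,1,-0.89,-0.05,0.05,0,0,0,1,-0.89,-0.05,0.05,0,0,0,1,-0.89,-0.05,0.05,0,0,0,1]'; python3 go.py .461 .1187 .09 -67
```

```text
clock: 22.82
position: [0.495, 0.0515, 0.1598]
tool_rot: [0.835, -0.551, -0.004, 0.001]
wrist_force: [-0.1, -0.7, -0.7]
width: 0.0855
t 22.82 at [0.495  0.0515 0.1598] yaw -66.83 w 0.0855 F [-0.1 -0.7 -0.7] q1,7 [ 0.21 -1.39]
-> [-0.373  0.022  0.352] [0.007 0.009 0.004]
```

```bash
python3 -m handwheel '[-0.373,0.022,0.1,0.007,0.009,0.2,1,-0.373,0.022,0.2,0.007,0.009,0.4,1,-0.373,0.022,0.3,0.007,0.009,0.4,1,-0.373,0.022,0.35,0.007,0.009,0.4,1,-0.373,0.022,0.35,0.007,0.009,0.4,1,-0.373,0.022,0.35,0.007,0.009,0.4,1]'; python3 go.py .461 .1187 .015 -85
python3 - <<'E'
from h import *
im=arm.snapshot("side"); crop(im,210,120,340,260,4.5,"pics/q1.png")
E
```

```text
clock: 23.32
position: [0.4637, 0.114, 0.0907]
tool_rot: [0.737, -0.676, 0.0, 0.001]
wrist_force: [0.6, -0.0, -0.2]
width: 0.0855
t 23.32 at [0.4637 0.114  0.0907] yaw -85.08 w 0.0855 F [ 0.6 -0.  -0.2] q1,7 [ 0.1  -1.88]
-> [-0.025  0.011  0.379] [ 0.001 -0.003 -0.002]
```

View pics/q1.png

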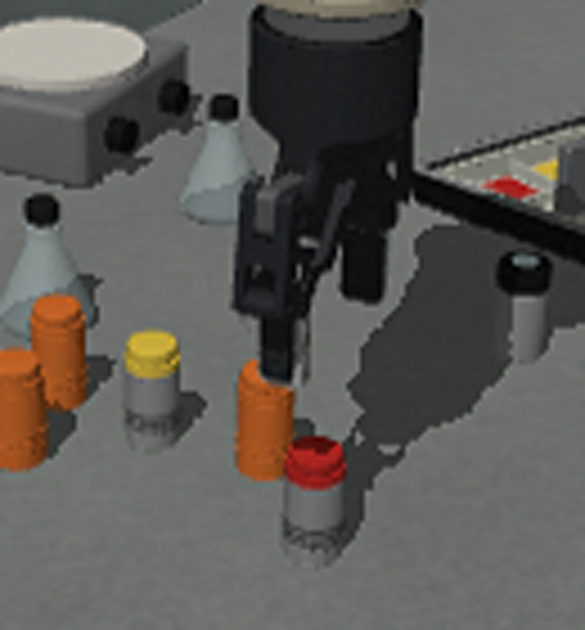

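```bash
python3 -m handwheel '[-0.024,0.011,0,0,-0.003,0,1,-0.024,0.011,0.15,0,-0.003,0,1,-0.024,0.011,0.28,0,-0.003,0,1,-0.024,0.011,0.37,0,-0.003,0,1,-0.024,0.011,0.379,0,-0.003,0,1,-0.024,0.011,0.379,0,-0.003,0,1]'; python3 go.py .461 .1187 .015 -85
python3 - <<'E'
from h import *
im=arm.snapshot("side"); crop(im,210,120,340,260,4.5,"pics/q2.png")
E
```

```text
clock: 23.87
position: [0.4607, 0.1204, 0.0152]
tool_rot: [0.737, -0.676, -0.001, -0.0]
wrist_force: [0.0, -0.1, -0.2]
width: 0.0857
t 23.87 at [0.4607 0.1204 0.0152] yaw -85.08 w 0.0857 F [ 0.  -0.1 -0.2] q1,7 [ 0.07 -1.95]
-> [ 0.009 -0.001  0.001] [ 0.001  0.001 -0.002]
```

View pics/q2.png

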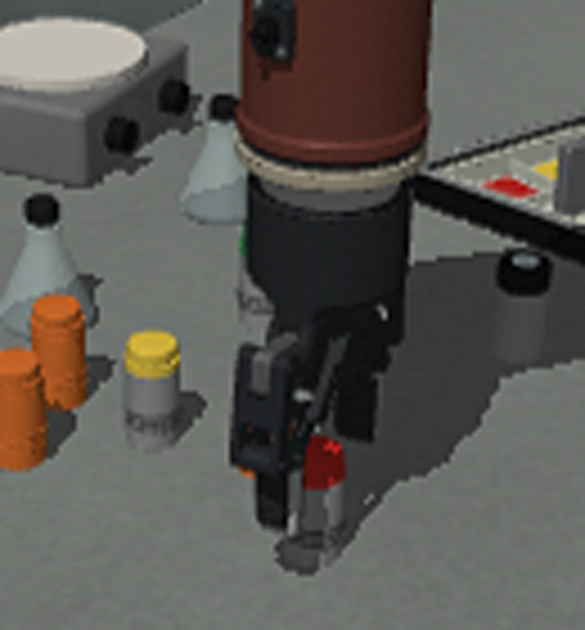

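```bash
python3 -m handwheel '[0.006,0,0.001,0,0,0,0.5,0.006,0,0.001,0,0,0,0.2,0.006,0,0.001,0,0,0,0,0.006,0,0.001,0,0,0,-0.1,0.006,0,0.001,0,0,0,-0.2,0.006,0,0.001,0,0,0,-0.3,0.006,0,0.001,0,0,0,-0.4,0.006,0,0.001,0,0,0,-0.6,0.006,0,0.001,0,0,0,-0.8,0.006,0,0.001,0,0,0,-1]' 30; python3 -m handwheel '[0,0,0,0,0,0,-1,0,0,0,0,0,0,-1]'; python3 go.py .461 .1187 .015 -85
python3 - <<'E'
from h import *
im=arm.snapshot("side"); crop(im,210,120,340,260,4.5,"pics/q3.png")
E
```

```text
clock: 24.75
position: [0.4611, 0.1198, 0.0152]
tool_rot: [0.737, -0.676, -0.0, -0.001]
wrist_force: [-0.6, 1.1, 5.7]
width: 0.0288
clock: 24.92
position: [0.4611, 0.1199, 0.0152]
tool_rot: [0.737, -0.676, -0.0, -0.001]
wrist_force: [-1.1, 1.6, 4.9]
width: 0.0288
t 24.92 at [0.4611 0.1199 0.0152] yaw -85.06 w 0.0288 F [-1.1  1.6  4.9] q1,7 [ 0.08 -1.95]
-> [0.006 0.001 0.001] [-0.001  0.001 -0.001]
```

View pics/q3.png

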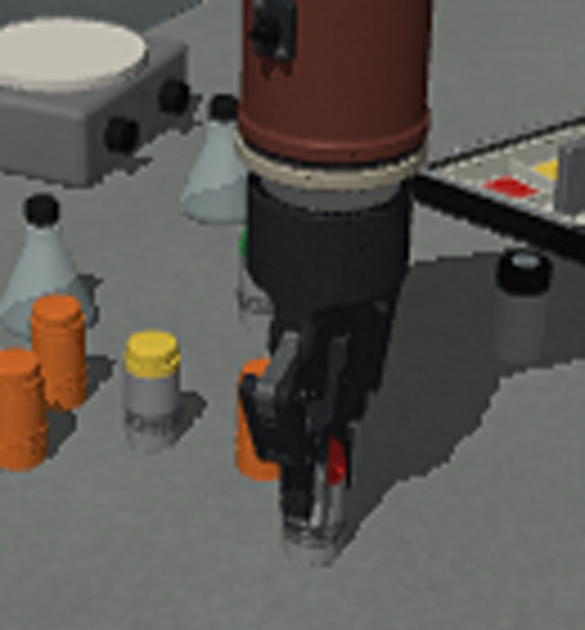

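```bash
python3 -m handwheel '[0,0,-0.1,0,0,0,-1,0,0,-0.25,0,0,0,-1,0,0,-0.4,0,0,0,-1,0,0,-0.55,0,0,0,-1,0,0,-0.7,0,0,0,-1,0,0,-0.75,0,0,0,-1,0,0,-0.75,0,0,0,-1]' 40; python3 go.py .53 -.06 .17 -67
```

```text
clock: 25.55
position: [0.4621, 0.1197, 0.1671]
tool_rot: [0.737, -0.676, 0.001, -0.002]
wrist_force: [0.1, -0.3, -1.3]
width: 0.0285
t 25.55 at [0.4621 0.1197 0.1671] yaw -85.09 w 0.0285 F [ 0.1 -0.3 -1.3] q1,7 [ 0.12 -1.85]
-> [ 0.924 -0.261 -0.014] [-0.006  0.    -0.402]
```

```bash
python3 -m handwheel '[0.15,-0.05,0,-0.003,0,-0.1,-1,0.35,-0.1,0,-0.006,0,-0.2,-1,0.55,-0.16,0,-0.006,0,-0.3,-1,0.75,-0.21,0,-0.006,0,-0.4,-1,0.92,-0.26,0,-0.006,0,-0.4,-1,0.92,-0.26,0,-0.006,0,-0.4,-1,0.92,-0.26,0,-0.006,0,-0.4,-1]'; python3 go.py .57 -.22 .165 -67
```

```text
clock: 26.13
position: [0.5274, -0.0619, 0.1619]
tool_rot: [0.832, -0.554, -0.003, 0.002]
wrist_force: [-0.2, 0.7, -0.9]
width: 0.0286
t 26.13 at [ 0.5274 -0.0619  0.1619] yaw -67.33 w 0.0286 F [-0.2  0.7 -0.9] q1,7 [ 0.32 -1.19]
-> [ 0.812  0.108 -0.017] [ 0.01   0.004 -0.007]
```

```bash
python3 -m handwheel '[0.15,0.03,0,0,0,0,-1,0.35,0.06,0,0,0,0,-1,0.55,0.1,0,0,0,0,-1,0.75,0.12,0,0,0,0,-1,0.82,0.13,0,0,0,0,-1,0.82,0.13,0,0,0,0,-1]'; python3 go.py .5513 -.3008 .12 -67
```

```text
clock: 26.63
position: [0.5674, -0.2242, 0.1623]
tool_rot: [0.832, -0.554, -0.003, 0.002]
wrist_force: [-0.6, 0.5, -1.2]
width: 0.0285
t 26.63 at [ 0.5674 -0.2242  0.1623] yaw -67.34 w 0.0285 F [-0.6  0.5 -1.2] q1,7 [ 0.47 -0.92]
-> [0.323 0.221 0.212] [ 0.009  0.003 -0.007]
```

```bash
python3 -m handwheel '[0.15,0.1,0,0.009,0.003,-0.007,-1,0.3,0.2,0.1,0.009,0.003,-0.007,-1,0.323,0.221,0.2,0.009,0.003,-0.007,-1,0.323,0.221,0.22,0.009,0.003,-0.007,-1,0.323,0.221,0.22,0.009,0.003,-0.007,-1,0.323,0.221,0.22,0.009,0.003,-0.007,-1]'; python3 go.py .5513 -.3008 .06 -67
python3 - <<'E'
from h import *
im=arm.snapshot("side"); crop(im,270,80,390,190,6,"pics/r1.png")
E
```

```text
clock: 27.13
position: [0.5532, -0.2946, 0.1203]
tool_rot: [0.836, -0.549, 0.0, -0.001]
wrist_force: [-0.5, 0.2, -0.6]
width: 0.0284
t 27.13 at [ 0.5532 -0.2946  0.1203] yaw -66.59 w 0.0284 F [-0.5  0.2 -0.6] q1,7 [ 0.56 -0.79]
-> [0.025 0.022 0.302] [-0.004  0.001  0.009]
```

View pics/r1.png

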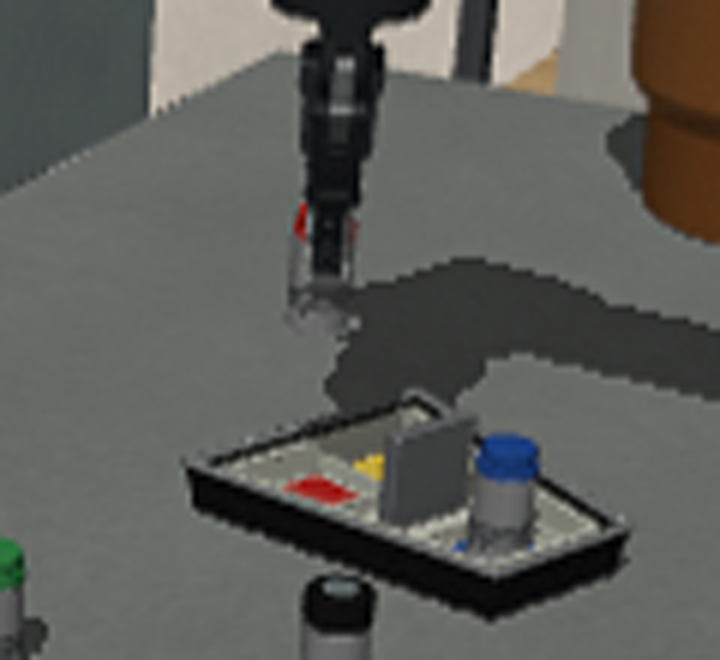

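```bash
python3 -m handwheel '[0.024,0.022,0.05,-0.004,0,0.009,-1,0.024,0.022,0.2,-0.004,0,0.009,-1,0.024,0.022,0.33,-0.004,0,0.009,-1,0.024,0.022,0.42,-0.004,0,0.009,-1,0.024,0.022,0.46,-0.004,0,0.009,-1,0.024,0.022,0.46,-0.004,0,0.009,-1,0.024,0.022,0.46,-0.004,0,0.009,-1]'; python3 go.py .5513 -.3008 .0232 -67
python3 - <<'E'
from h import *
im=arm.snapshot("side"); crop(im,270,80,390,190,6,"pics/r2.png")
E
```

```text
clock: 27.77
position: [0.5512, -0.3033, 0.0293]
tool_rot: [0.833, -0.553, 0.001, 0.0]
wrist_force: [1.0, 0.1, -1.4]
width: 0.0287
t 27.77 at [ 0.5512 -0.3033  0.0293] yaw -67.14 w 0.0287 F [ 1.   0.1 -1.4] q1,7 [ 0.56 -0.8 ]
-> [-0.012 -0.005  0.031] [-0.    -0.002 -0.003]
```

View pics/r2.png

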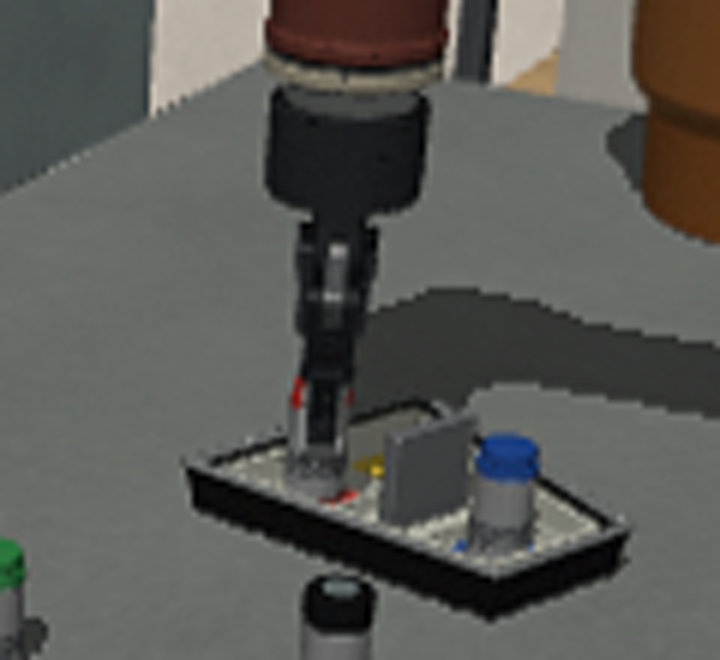

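```bash
python3 -m handwheel '[-0.01,-0.003,0.01,0,-0.002,0,-1,-0.01,-0.003,0.018,0,-0.002,0,-1,-0.01,-0.003,0.024,0,-0.002,0,-1,-0.01,-0.003,0.028,0,-0.002,0,-1,-0.01,-0.003,0.028,0,-0.002,0,-1]'; python3 go.py .5513 -.3008 .0232 -67
```

```text
clock: 28.23
position: [0.5507, -0.3015, 0.0234]
tool_rot: [0.833, -0.553, -0.0, -0.0]
wrist_force: [-0.3, 0.1, -0.4]
width: 0.0283
t 28.23 at [ 0.5507 -0.3015  0.0234] yaw -67.16 w 0.0283 F [-0.3  0.1 -0.4] q1,7 [ 0.56 -0.81]
-> [-0.002 -0.004  0.001] [-0.     0.    -0.004]
```

```bash
python3 -m handwheel '[0,0,0.003,0,0,0,-1,0,0,0.006,0,0,0,-1,0,0,0.006,0,0,0,-1]'; python3 go.py .5513 -.3008 .0232 -67
```

```text
clock: 28.48
position: [0.5509, -0.3014, 0.0233]
tool_rot: [0.833, -0.553, 0.0, -0.0]
wrist_force: [-4.0, 2.4, 11.1]
width: 0.0287
t 28.48 at [ 0.5509 -0.3014  0.0233] yaw -67.16 w 0.0287 F [-4.   2.4 11.1] q1,7 [ 0.56 -0.81]
-> [-0.002 -0.003  0.   ] [-0.     0.    -0.004]
```

```bash
python3 -m handwheel '[0,0,-0.005,0,0,0,-0.4,0,0,-0.005,0,0,0,-0.25,0,0,-0.005,0,0,0,-0.15,0,0,-0.005,0,0,0,0,0,0,-0.005,0,0,0,0,0,0,-0.005,0,0,0,0,0,0,-0.005,0,0,0,0]'; python3 -m handwheel '[0,0,-0.05,0,0,0,0,0,0,-0.15,0,0,0,0,0,0,-0.3,0,0,0,0,0,0,-0.5,0,0,0,0,0,0,-0.7,0,0,0,0,0,0,-0.75,0,0,0,0,0,0,-0.75,0,0,0,1]'; python3 go.py .61 -.13 .17 -67
python3 - <<'E'
from h import *
im=arm.snapshot("side"); crop(im,270,80,390,190,6,"pics/r3.png")
E
```

```text
clock: 29.07
position: [0.5504, -0.3014, 0.0227]
tool_rot: [0.833, -0.553, -0.0, -0.0]
wrist_force: [0.0, 0.8, -0.2]
width: 0.0427
clock: 29.65
position: [0.5528, -0.3025, 0.1786]
tool_rot: [0.833, -0.553, 0.004, -0.001]
wrist_force: [0.1, 0.8, -1.0]
width: 0.0532
t 29.65 at [ 0.5528 -0.3025  0.1786] yaw -67.16 w 0.0532 F [ 0.1  0.8 -1. ] q1,7 [ 0.56 -0.78]
-> [-0.684 -0.598  0.042] [-0.006 -0.007 -0.004]
```

View pics/r3.png

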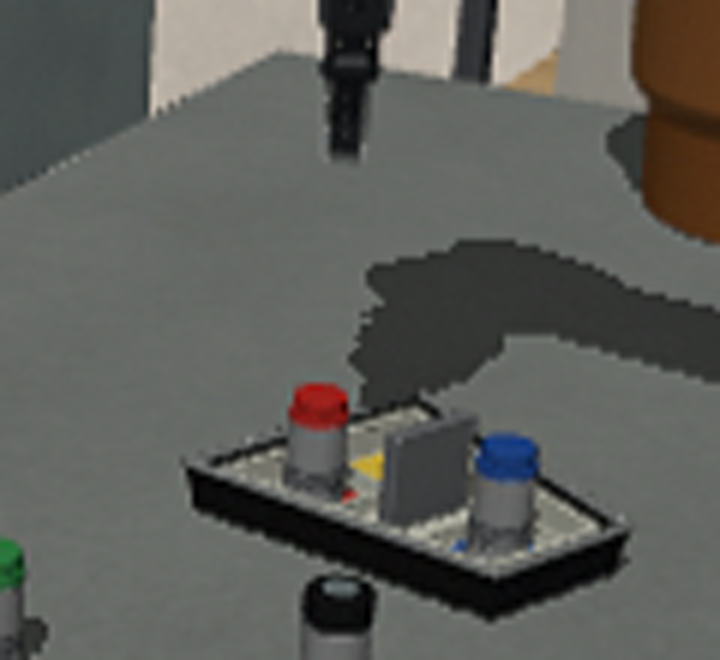

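The red lens stands upright in the red pocket (cap at crop (319,405)). Next is yellow.

```bash
python3 -m handwheel '[-0.68,-0.6,0.02,-0.006,-0.007,0,1,-0.68,-0.6,0.02,-0.006,-0.007,0,1,-0.68,-0.6,0.02,-0.006,-0.007,0,1,-0.68,-0.6,0.02,-0.006,-0.007,0,1,-0.68,-0.6,0.02,-0.006,-0.007,0,1,-0.68,-0.6,0.02,-0.006,-0.007,0,1]'; python3 go.py .59 .05 .16 -67
```

```text
clock: 30.2
position: [0.609, -0.1227, 0.1676]
tool_rot: [0.835, -0.55, -0.005, -0.0]
wrist_force: [-0.9, 0.1, 0.2]
width: 0.0855
t 30.2 at [ 0.609  -0.1227  0.1676] yaw -66.69 w 0.0855 F [-0.9  0.1  0.2] q1,7 [ 0.34 -1.1 ]
-> [-0.83  -0.255  0.045] [0.007 0.012 0.007]
```

```bash
python3 -m handwheel '[-0.88,-0.29,0.05,0,0,0,1,-0.88,-0.29,0.05,0,0,0,1,-0.88,-0.29,0.05,0,0,0,1,-0.88,-0.29,0.05,0,0,0,1,-0.88,-0.29,0.05,0,0,0,1,-0.88,-0.29,0.05,0,0,0,1]'; python3 go.py .586 .0741 .09 -72
python3 - <<'E'
from h import *
cv2.imwrite("pics/s_top.png",arm.snapshot("top")[:,:,::-1]); crop("pics/s_top.png",335,170,425,270,6,"pics/s1.png")
E
```

```text
clock: 30.7
position: [0.5917, 0.0612, 0.1587]
tool_rot: [0.835, -0.55, -0.005, 0.0]
wrist_force: [1.0, 0.1, -1.1]
width: 0.0853
t 30.7 at [0.5917 0.0612 0.1587] yaw -66.74 w 0.0853 F [ 1.   0.1 -1.1] q1,7 [ 0.12 -1.42]
-> [-0.067 -0.001  0.344] [0.008 0.011 0.117]
```

View pics/s1.png

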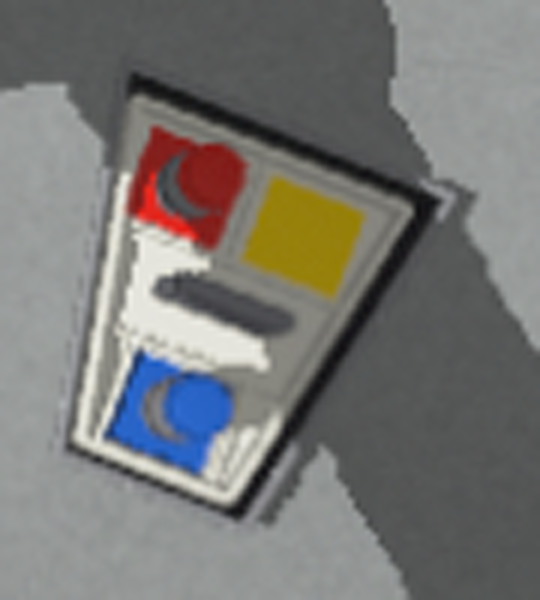

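Both placed lenses are centred in their pockets in the top view: red cap at crop (210,172), blue at (198,400), with the coloured floor showing all round.

```bash
python3 -m handwheel '[-0.067,0,0.1,0.008,0.011,0.117,1,-0.067,0,0.2,0.008,0.011,0.117,1,-0.067,0,0.3,0.008,0.011,0.117,1,-0.067,0,0.34,0.008,0.011,0.117,1,-0.067,0,0.34,0.008,0.011,0.117,1]'; python3 go.py .586 .0741 .015 -72
python3 - <<'E'
from h import *
im=arm.snapshot("side"); crop(im,180,80,310,240,3.7,"pics/t1.png")
E
```

```text
clock: 31.17
position: [0.5862, 0.0654, 0.0892]
tool_rot: [0.806, -0.592, -0.0, 0.002]
wrist_force: [0.8, -1.4, 0.4]
width: 0.0856
t 31.17 at [0.5862 0.0654 0.0892] yaw -72.55 w 0.0856 F [ 0.8 -1.4  0.4] q1,7 [ 0.09 -1.55]
-> [-0.043 -0.013  0.371] [ 0.005 -0.003 -0.012]
```

View pics/t1.png

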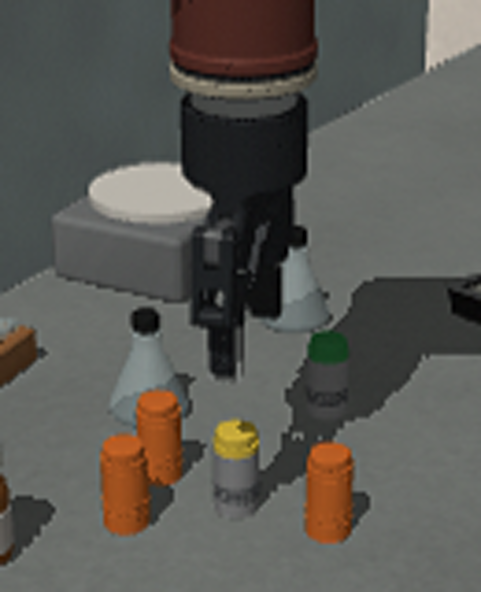

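```bash
python3 -m handwheel '[-0.042,-0.012,0,0.005,-0.003,-0.01,1,-0.042,-0.012,0.12,0.005,-0.003,-0.01,1,-0.042,-0.012,0.25,0.005,-0.003,-0.01,1,-0.042,-0.012,0.35,0.005,-0.003,-0.01,1,-0.042,-0.012,0.37,0.005,-0.003,-0.01,1,-0.042,-0.012,0.37,0.005,-0.003,-0.01,1,-0.042,-0.012,0.37,0.005,-0.003,-0.01,1]'; python3 go.py .586 .0741 .015 -72
python3 - <<'E'
from h import *
im=arm.snapshot("side"); crop(im,180,80,310,240,3.7,"pics/t2.png")
E
```

```text
clock: 31.8
position: [0.5887, 0.0768, 0.0193]
tool_rot: [0.809, -0.588, 0.002, -0.003]
wrist_force: [0.8, -0.4, 0.7]
width: 0.0852
t 31.8 at [0.5887 0.0768 0.0193] yaw -71.97 w 0.0852 F [ 0.8 -0.4  0.7] q1,7 [ 0.07 -1.59]
-> [0.009 0.017 0.022] [-0.009 -0.001  0.001]
```

View pics/t2.png

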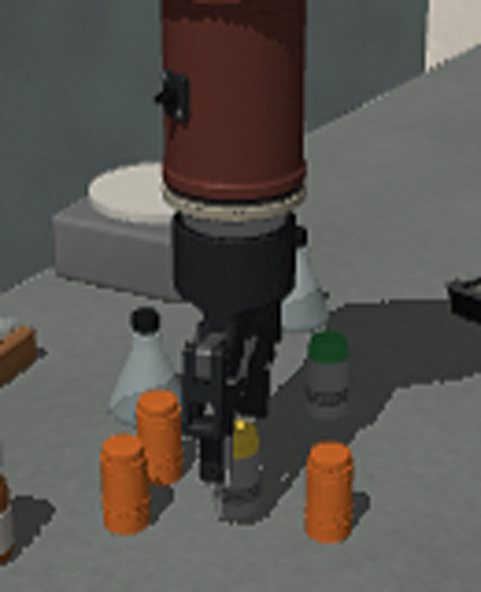

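Correct by about 3 mm laterally and 4 mm down, then close.

```bash
python3 -m handwheel '[0.009,0.014,0.01,-0.006,0,0,1,0.009,0.014,0.018,-0.006,0,0,1,0.009,0.014,0.018,-0.006,0,0,1]'; python3 go.py .586 .0741 .015 -72
```

```text
clock: 32.1
position: [0.5858, 0.0736, 0.0146]
tool_rot: [0.809, -0.588, 0.001, -0.0]
wrist_force: [-0.3, -0.6, 0.0]
width: 0.0855
t 32.1 at [0.5858 0.0736 0.0146] yaw -72.0 w 0.0855 F [-0.3 -0.6  0. ] q1,7 [ 0.07 -1.59]
-> [-0.002 -0.002 -0.002] [-0.001 -0.001  0.   ]
```

```bash
python3 -m handwheel '[0,0,-0.002,0,0,0,0.5,0,0,-0.002,0,0,0,0.2,0,0,-0.002,0,0,0,0,0,0,-0.002,0,0,0,-0.1,0,0,-0.002,0,0,0,-0.2,0,0,-0.002,0,0,0,-0.3,0,0,-0.002,0,0,0,-0.4,0,0,-0.002,0,0,0,-0.6,0,0,-0.002,0,0,0,-0.8,0,0,-0.002,0,0,0,-1]' 30; python3 -m handwheel '[0,0,0,0,0,0,-1,0,0,0,0,0,0,-1]'; python3 go.py .586 .0741 .015 -72
python3 - <<'E'
from h import *
im=arm.snapshot("side"); crop(im,180,80,310,240,3.7,"pics/t3.png")
E
```

```text
clock: 32.93
position: [0.5855, 0.074, 0.0146]
tool_rot: [0.809, -0.588, 0.0, -0.0]
wrist_force: [-0.1, 0.7, 1.5]
width: 0.0288
clock: 33.1
position: [0.5855, 0.074, 0.0146]
tool_rot: [0.809, -0.588, 0.0, -0.0]
wrist_force: [-1.1, 1.6, 1.8]
width: 0.0292
t 33.1 at [0.5855 0.074  0.0146] yaw -71.97 w 0.0292 F [-1.1  1.6  1.8] q1,7 [ 0.07 -1.59]
-> [ 0.    -0.002 -0.002] [-0.001 -0.     0.001]
```

View pics/t3.png

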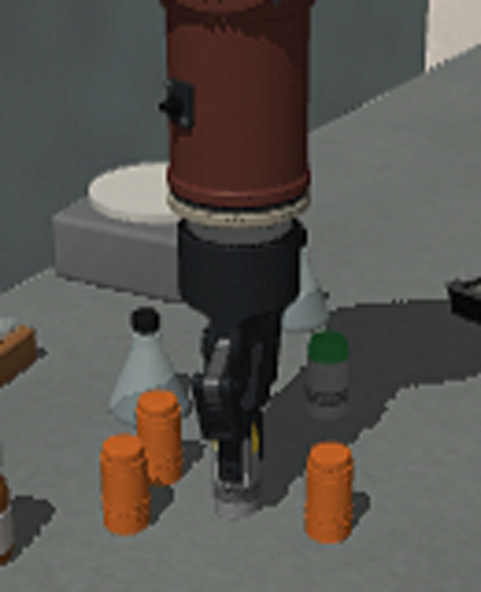

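The yellow lens is held at 29.2 mm, and its neighbours have not moved. Lift.

```bash
python3 -m handwheel '[0,0,-0.1,0,0,0,-1,0,0,-0.25,0,0,0,-1,0,0,-0.4,0,0,0,-1,0,0,-0.55,0,0,0,-1,0,0,-0.7,0,0,0,-1,0,0,-0.75,0,0,0,-1,0,0,-0.75,0,0,0,-1]' 40; python3 go.py .6 -.1 .165 -67
```

```text
clock: 33.73
position: [0.5871, 0.0739, 0.1675]
tool_rot: [0.809, -0.588, 0.002, -0.002]
wrist_force: [0.9, 0.2, -0.1]
width: 0.0283
t 33.73 at [0.5871 0.0739 0.1675] yaw -72.0 w 0.0283 F [ 0.9  0.2 -0.1] q1,7 [ 0.09 -1.53]
-> [0.847 0.208 0.013] [-0.006 -0.002 -0.111]
```

```bash
python3 -m handwheel '[0.15,0.05,0,-0.003,0,-0.05,-1,0.35,0.08,0,-0.006,0,-0.1,-1,0.55,0.13,0,-0.006,0,-0.1,-1,0.75,0.18,0,-0.006,0,-0.1,-1,0.85,0.2,0,-0.006,0,-0.1,-1,0.85,0.2,0,-0.006,0,-0.1,-1]'; python3 go.py .57 -.27 .165 -67
```

```text
clock: 34.23
position: [0.5985, -0.108, 0.1618]
tool_rot: [0.829, -0.559, -0.002, 0.004]
wrist_force: [-0.2, -0.2, -1.4]
width: 0.0285
t 34.23 at [ 0.5985 -0.108   0.1618] yaw -67.99 w 0.0285 F [-0.2 -0.2 -1.4] q1,7 [ 0.31 -1.15]
-> [ 0.698  0.436 -0.011] [ 0.011 -0.002 -0.022]
```

```bash
python3 -m handwheel '[0.15,0.1,0,0,0,0,-1,0.3,0.2,0,0,0,0,-1,0.45,0.3,0,0,0,0,-1,0.6,0.42,0,0,0,0,-1,0.72,0.46,0,0,0,0,-1,0.72,0.46,0,0,0,0,-1,0.72,0.46,0,0,0,0,-1]'; python3 go.py .5287 -.3564 .12 -67
```

```text
clock: 34.82
position: [0.5689, -0.2697, 0.1627]
tool_rot: [0.831, -0.557, -0.003, 0.002]
wrist_force: [-0.3, 2.0, -1.8]
width: 0.0287
t 34.82 at [ 0.5689 -0.2697  0.1627] yaw -67.66 w 0.0287 F [-0.3  2.  -1.8] q1,7 [ 0.51 -0.86]
-> [0.325 0.349 0.215] [ 0.009  0.002 -0.015]
```

```bash
python3 -m handwheel '[0.15,0.15,0,0.009,0.002,-0.015,-1,0.28,0.3,0.05,0.009,0.002,-0.015,-1,0.325,0.349,0.15,0.009,0.002,-0.015,-1,0.325,0.349,0.21,0.009,0.002,-0.015,-1,0.325,0.349,0.21,0.009,0.002,-0.015,-1,0.325,0.349,0.21,0.009,0.002,-0.015,-1,0.325,0.349,0.21,0.009,0.002,-0.015,-1]'; python3 go.py .5287 -.3564 .07 -67
python3 - <<'E'
from h import *
im=arm.snapshot("side"); crop(im,270,60,390,190,5,"pics/u1.png")
E
```

```text
clock: 35.4
position: [0.5321, -0.3529, 0.1238]
tool_rot: [0.836, -0.549, 0.002, -0.001]
wrist_force: [0.1, 0.3, -0.3]
width: 0.0284
t 35.4 at [ 0.5321 -0.3529  0.1238] yaw -66.61 w 0.0284 F [ 0.1  0.3 -0.3] q1,7 [ 0.62 -0.68]
-> [0.009 0.023 0.269] [-0.005 -0.002  0.009]
```

View pics/u1.png

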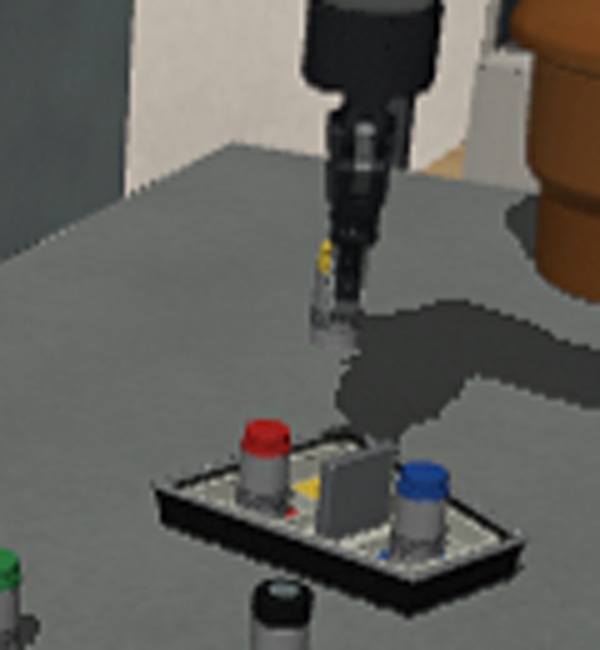

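```bash
python3 -m handwheel '[0.009,0.022,0.03,-0.005,-0.002,0.009,-1,0.009,0.022,0.15,-0.005,-0.002,0.009,-1,0.009,0.022,0.3,-0.005,-0.002,0.009,-1,0.009,0.022,0.4,-0.005,-0.002,0.009,-1,0.009,0.022,0.46,-0.005,-0.002,0.009,-1,0.009,0.022,0.47,-0.005,-0.002,0.009,-1,0.009,0.022,0.47,-0.005,-0.002,0.009,-1]'; python3 go.py .5287 -.3564 .0226 -67
python3 - <<'E'
from h import *
im=arm.snapshot("side"); crop(im,270,60,390,190,5,"pics/u2.png")
E
```

```text
clock: 36.03
position: [0.5275, -0.3586, 0.0293]
tool_rot: [0.833, -0.553, -0.001, 0.001]
wrist_force: [0.2, 0.2, 0.4]
width: 0.0288
t 36.03 at [ 0.5275 -0.3586  0.0293] yaw -67.19 w 0.0288 F [0.2 0.2 0.4] q1,7 [ 0.63 -0.7 ]
-> [-0.008 -0.01   0.033] [ 0.002  0.    -0.004]
```

View pics/u2.png

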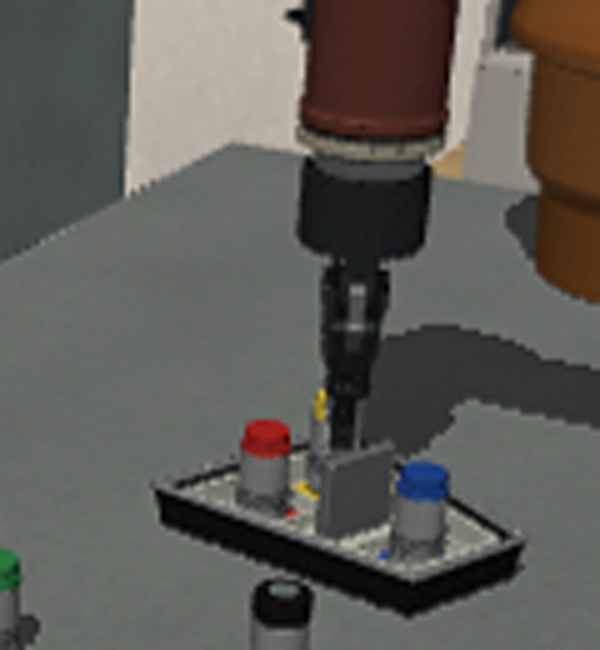

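```bash
python3 -m handwheel '[-0.007,-0.008,0.01,0.002,0,0,-1,-0.007,-0.008,0.018,0.002,0,0,-1,-0.007,-0.008,0.024,0.002,0,0,-1,-0.007,-0.008,0.029,0.002,0,0,-1,-0.007,-0.008,0.029,0.002,0,0,-1]'; python3 go.py .5287 -.3564 .0226 -67
```

```text
clock: 36.5
position: [0.5283, -0.3569, 0.0236]
tool_rot: [0.833, -0.553, 0.0, -0.0]
wrist_force: [-1.5, 0.4, -0.2]
width: 0.0286
t 36.5 at [ 0.5283 -0.3569  0.0236] yaw -67.21 w 0.0286 F [-1.5  0.4 -0.2] q1,7 [ 0.62 -0.7 ]
-> [-0.001 -0.003  0.005] [-0.    -0.    -0.005]
```

```bash
python3 -m handwheel '[0,0,0.003,0,0,0,-1,0,0,0.006,0,0,0,-1,0,0,0.006,0,0,0,-1]'; python3 go.py .5287 -.3564 .0226 -67
```

```text
clock: 36.75
position: [0.5285, -0.3569, 0.0227]
tool_rot: [0.833, -0.553, 0.0, -0.0]
wrist_force: [-1.9, 0.0, 2.7]
width: 0.0288
t 36.75 at [ 0.5285 -0.3569  0.0227] yaw -67.21 w 0.0288 F [-1.9  0.   2.7] q1,7 [ 0.62 -0.7 ]
-> [-0.002 -0.002  0.   ] [-0.001 -0.001 -0.005]
```

```bash
python3 -m handwheel '[0,0,-0.001,0,0,0,-0.4,0,0,-0.001,0,0,0,-0.25,0,0,-0.001,0,0,0,-0.15,0,0,-0.001,0,0,0,0,0,0,-0.001,0,0,0,0,0,0,-0.001,0,0,0,0,0,0,-0.001,0,0,0,0]'; python3 -m handwheel '[0,0,-0.05,0,0,0,0,0,0,-0.15,0,0,0,0,0,0,-0.3,0,0,0,0,0,0,-0.5,0,0,0,0,0,0,-0.7,0,0,0,0,0,0,-0.75,0,0,0,0,0,0,-0.75,0,0,0,0]'; python3 go.py .62 -.2 .17 -67
```

```text
clock: 37.33
position: [0.5283, -0.3568, 0.0225]
tool_rot: [0.833, -0.553, 0.0, -0.0]
wrist_force: [-0.2, -0.5, 0.5]
width: 0.0428
clock: 37.92
position: [0.5304, -0.3581, 0.1783]
tool_rot: [0.833, -0.553, 0.004, -0.0]
wrist_force: [0.8, 0.2, -0.0]
width: 0.0426
t 37.92 at [ 0.5304 -0.3581  0.1783] yaw -67.21 w 0.0426 F [ 0.8  0.2 -0. ] q1,7 [ 0.63 -0.68]
-> [-0.555 -0.719  0.042] [-0.006 -0.009 -0.005]
```

```bash
python3 -m handwheel '[-0.55,-0.72,-0.2,0,0,0,0,-0.55,-0.72,-0.2,0,0,0,0,-0.55,-0.72,-0.2,0,0,0,0,-0.55,-0.72,-0.2,0,0,0,0,-0.55,-0.72,-0.2,0,0,0,0,-0.55,-0.72,-0.2,0,0,0,0]'; python3 -m handwheel '[-1,-0.3,0,0,0,0,0,-1,-0.3,0,0,0,0,0,-1,-0.3,0,0,0,0,0,-1,-0.3,0,0,0,0,0,-1,-0.3,0,0,0,0,0,-1,-0.3,0,0,0,0,0,-1,-0.3,0,0,0,0,0]'
python3 - <<'E'
from h import *
cv2.imwrite("pics/z_top.png",arm.snapshot("top")[:,:,::-1]); crop("pics/z_top.png",335,170,425,270,6,"pics/z1.png")
cv2.imwrite("pics/z_side.png",arm.snapshot("side")[:,:,::-1]); crop("pics/z_side.png",150,110,400,260,3.1,"pics/z2.png")
print(arm.sense()['position'])
E
```

```text
clock: 38.42
position: [0.6212, -0.1925, 0.2134]
tool_rot: [0.835, -0.55, 0.0, -0.002]
wrist_force: [0.0, 0.6, -0.4]
width: 0.0426
clock: 39.0
position: [0.5956, 0.0106, 0.2124]
tool_rot: [0.834, -0.551, -0.0, -0.0]
wrist_force: [0.4, -2.4, -0.4]
width: 0.0425
[0.5960501  0.0063715  0.21216584]
```

View pics/z1.png

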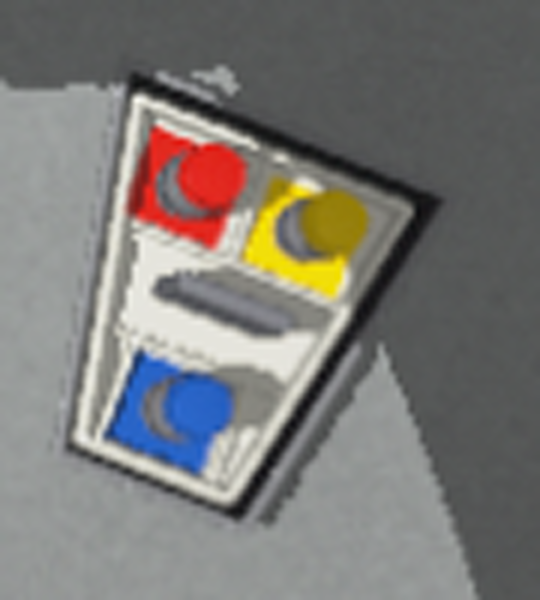

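View pics/z2.png

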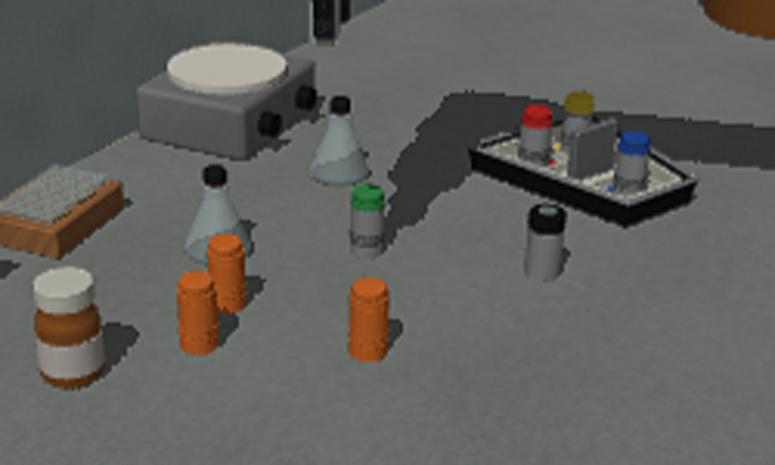

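View pics/z_top.png

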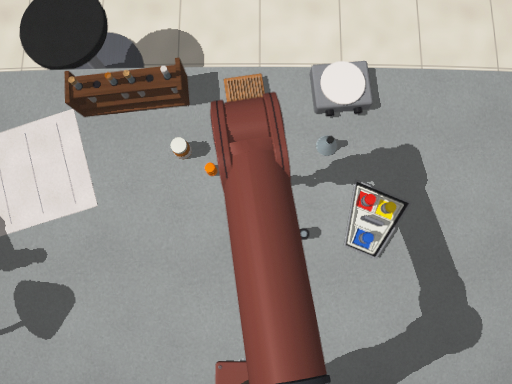

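Run:
```python
from ins import *
im=cv2.imread("pics/z_top.png")
p=(.4937,-.3097,-.3876)
# cap centres picked in z1 (x6 crop): 
for k,c in dict(red=(213,175),yellow=(334,219),blue=(198,402)).items():
    uv=np.array(c)/6+[335,170]-.4; X=onplane('top',uv,.067)[0]; d=X[:2]-p[:2]; c_,s_=np.cos(p[2]),np.sin(p[2])
    print(k,X.round(4),'insert frame',(np.array([c_*d[0]+s_*d[1],-s_*d[0]+c_*d[1]])*1e3).round(1))
a=cv2.imread("pics/side0.png").astype(int); b=cv2.imread("pics/z_side.png").astype(int)
for k,(x,y) in dict(green=(268,180),eyep=(326,188),flaskA=(220,180),flaskB=(260,155),bottle=(172,216)).items():
    bb=b[y-14:y+14,x-9:x+9]; best=min((np.abs(a[y-14+j:y+14+j,x-9+i:x+9+i]-bb).mean(),i,j) for i in range(-5,6) for j in range(-5,6)); print(k,best)
print(arm.sense()['clock'],arm.sense()['dq'].round(3))
```

```text
red [ 0.5509 -0.2997  0.067 ] insert frame [49.2 30.9]
yellow [ 0.5313 -0.3536  0.067 ] insert frame [ 51.4 -26.4]
blue [ 0.4506 -0.2905  0.067 ] insert frame [-47.1   1.5]
green (np.float64(4.384920634920635), 0, 0)
eyep (np.float64(1.3948412698412698), 0, 0)
flaskA (np.float64(1.5469576719576719), 0, 0)
flaskB (np.float64(1.5191798941798942), 0, 0)
bottle (np.float64(1.5740740740740742), 0, 0)
39.1 [ 0.018  0.004  0.018 -0.005 -0.     0.    -0.001]
```

All checks pass. I'll let the arm settle, then hand in.

```bash
python3 -m handwheel '[0,0,0,0,0,0,0,0,0,0,0,0,0,0,0,0,0,0,0,0,0,0,0,0,0,0,0,0]'; python3 -c "
from station import arm; print(arm.finish_job())"
```

```text
clock: 39.43
position: [0.5963, 0.007, 0.2124]
tool_rot: [0.833, -0.554, 0.0, 0.0]
wrist_force: [-0.0, -0.1, 0.2]
width: 0.0429
the job is handed in; nothing more can be done
None
```

I nested the white insert in the black tray and let go of it. I then stood the blue, red and yellow lenses in their own pockets and handed the job in at 39.4 s. No verdict is reported.

**One failed step:** my first grasp of the insert's handle closed on nothing. The real grasp point sits about 28 mm above the reported TCP, which disagrees with the stated tool geometry. Both cameras showed it, and I corrected every later height by that amount.

**Last checks:**
- **Insert:** within about 2 mm and 0.004 rad of the black tray by the top camera. This was measured after release, before the lenses went in. It made contact at the height expected for lying fully home.
- **Lenses:** all upright in the final pictures. In insert coordinates they stand at about (49, 31) mm for red, (51, -26) for yellow and (-47, 2) for blue, all within tolerance. Contact when setting them down read about 4 to 12 N.
- **Look-alikes and bystanders:** no visible shift in the side view against the first picture. In the final top view the arm hid several of them, so that check rests on the side camera alone.

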